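# Ready the bedside breathing station

## Robot

A 6-joint arm with a two-finger parallel gripper is mounted at the origin on the work surface. World frame = base frame: x ahead of the robot, y to its left, z up, the work surface at z = 0. Lengths are in mm, angles in degrees, forces in N, time in s.
With the tool pointing down it reaches from about 300 to 850 mm from the base axis. Payload 4.2 kg.
Tool frame: the origin (TCP) lies at the very end of the fingers, on their centre line; the grasp point (between the pads) lies 19 mm behind it; z points along the fingers, y is the direction in which the jaws open and shut (so a half turn about z gives the same grasp; the last joint's range is limited). The gripper opens to 91 mm and grips with 3 to 60 N. Pads are 32 mm wide; open, the fingers measure 118 mm over their backs; the gripper's body (76 mm by 178 mm) begins 60 mm behind the grasp point.
Start: joints at [69.213, 18.312, 89.639, -0, 72.044, -1.146], TCP at [193.275, 541.561, 213.976] pointing down, gripper open.
Joint ranges: [-177.97, 177.97], [-48.28, 115.42], [12.27, 149.76], [-77.06, 257.06], [2.81, 150.46], [-146.56, 146.56]. Speed limits (degrees/s): [147.25, 147.25, 180, 180, 180, 180].

## Interface

Orientations are given as [roll, pitch, yaw] about the fixed x, y, z axes, in that order (R = Rz(yaw) Ry(pitch) Rx(roll)).
In Python, from workcell import telemetry, grab_frame, job gives the robot as it stands.
- The arm moves only by the tool drive_tool, never from a script. Its argument "moves" is a list of rows, each an object of numbers: "claw": the closure, from -1 (fully open) to 1 (shut); "dx", "dy", "dz": the shift along the tool's x, y, z in units of 20 mm (1.0 is 20 mm); "yaw": the turn about the tool's z in units of 0.15 rad (1.0 is 0.15 rad). In form: [{"claw": .., "dx": .., "dy": .., "dz": .., "yaw": ..}, ...]. A call has 1 to 5 rows; each row shifts and turns the pose as measured when the row begins, along the tool's axes as they then stand; what a row does not reach is not made up. A row lasts 1/8 s, in which the tool goes at most 62.5 mm and 10.7 degrees, less where a joint would pass 70% of its speed; a pose out of reach is approached as far as the arm can. A call with a number of a shift or a turn outside -1 to 1 is refused whole. A call with a gripper value outside its range is refused whole. The fingers move at their own pace and stop on an object; "grip_force" is the grip in N (left out, the last holds). Time passes only in rows, so rows that do not move let the fingers close. It gives the time, the measured TCP pose, the force and the opening at its end, in the units of the state.
- telemetry.state(): the state, without advancing time (a new reading comes with each control period).
- grab_frame(name): name is "scene" or "top"; returns a dict with "color" (384x512x3 uint8, blue, green, red), "vertical_fov" (degrees; the focal length in pixels is half the picture's height over the tangent of half this angle, whatever the lens; pixels are square), "cx", "cy" (the principal point, pixels), "pose" (4x4, takes a point from camera to world coordinates). Camera axes: x right, y down, z forward; pixel columns grow to the right and rows downward; lengths in mm; the calibration is good to about 2 mm. A picture is of the moment at which its call begins. There is no depth.
- job.job_done(): hands the job in, once; it reports no verdict.
The state is a dict: "time_s": time; "qpos": joint angles; "qvel": joint speeds; "effort": joint torques, N m; "ee_pos": TCP position; "ee_rot": TCP orientation; "force": force on the tool from outside, world axes, zero at the start; "torque": the same for the moment, N m; "gripper_width": finger opening in mm.
Only numpy, scipy, OpenCV 4.12 (cv2) and the standard library are available. Lean on these libraries where they do the work, as an engineer would, in place of code of your own. Each camera call takes 0.05 s, during which the arm holds its last target.

## Task

Get the bedside breathing station ready: first pull the gas slide valve's knob fully out to shut the gas off. With it shut, hook the white carrier over the rail at the rail's free end, on the half away from the two dark bands, slide it along the rail until it hangs centred between the bands, and nest every loose kidney dish, turned to match, squarely onto the kidney dish that is fixed on the dark rubber pad, in one level stack. Only when all that is done push the knob fully home again; leave the other things on the table where they stand.

Things in the scene. Friction and masses are not known exactly. Their poses are not given: they have to be found in the camera images.
- knob (a joint): How far the gas valve's knob is pulled out, in m: 0 = fully home (as it starts), 0.035 = fully out. A spring detent half-way resists with up to about 10 N, then it slides on with light friction to the stop; it stays where it is left.
- knob_grip (a point): Centre of the black pull knob, a rounded block 26 x 26 x 30 (x, y, z), 55 above the table. It is pulled out along its own -x axis and pushed home along +x. When home its centre is 35 in front of the valve block's face. Grip it across y from above.
- valve: Aluminium valve block fixed to the table, origin on the table under the middle of its front face, which looks to -x; 70 deep, 90 wide, top 90 above the table; on top a small round gauge, 30 or more behind the front face, reaching 132 high.
- rail: Stand with a horizontal steel bar 14 in diameter along its y, top of the bar 220 above the table; origin on the table under the bar's middle. Posts 18 thick at y = -180 and +180, on feet 90 x 50 x 8. Under the bar the space is free from 30 above the table up. The robot is on its -x side.
- hook_on (a point): Point on the top line of the rail's bar, 90 from the middle towards its free (+y) end: a good place to hook on. Axes as rail.
- mark (a point): Point on the top line of the rail's bar midway between the two dark bands (each 6 wide, 44 clear between them, too thin to obstruct), where the carrier must finally hang. It lies on the -y half, 35 to 105 from the middle, different each time. Axes as rail.
- carrier: White rigid carrier, 188 high, about 250 g, standing upright. Origin under its foot plate, which is 64 (x) by 84 (y) by 6. Above it a panel 6 thick, 70 wide, in the plane x = 0, up to 88; above that the hook (88 to 150) and the grip tab (150 to 188).
- carrier_tab (a point): Centre of the upright grip tab on top of the carrier, 12 thick (x) by 40 wide (y), reaching from 22 below to 16 above this point, which is 172 above the carrier's underside. Grip it across x from above.
- carrier_hook (a point): Middle of the underside of the hook's top, which rests on the rail when hung; 28 below carrier_tab. The hook is 30 wide (y), 22 inside (x -11 to +11), its walls 6. The leg is on the -x side; the lip on +x reaches down only 18, so the mouth opens to +x, from 18 to 56 below this point. Hook on: rail level with the mouth, x along the rail's x, move along +x, then lower.
- base_center (a point): The steel kidney dish fixed to the table on a thin dark rubber pad (190 x 100 x 1), of the same shape as the loose ones; this point is on the middle of its waist, 14 above the table; axes as the loose dishes. The stack is built on it: the points of nested dishes lie 16, 32, 48 straight above this one.
- base_dish: The fixed dish again, origin on its underside. All dishes: the rim wall is 14 to 28 above the underside; below it the foot is smaller all round and drops into the rim of a dish below with 2.5 play, 12 deep, only when turned the same way (not half a turn round). Each nested dish stands 16 above the one under it.
- dish_a_center (a point): Loose steel kidney dish, 170 long (x), 67 wide, 28 high, 130 g; this point is on the middle of its waist, half-way up. Waist 42 wide (faces at y -21 and +21): grip there, across y, on the rim. The back (+y) bulges, flat for 52; the notch is on the -y side between round lobes (radius 28, at x -57 and +57, y -18), 58 apart. None if absent.
- dish_b_center (a point): Loose kidney dish, same as dish_a_center. None if absent.
- dish_c_center (a point): Loose kidney dish, same as dish_a_center. None if absent.
- spray: Bystander: capped bottle 44 in diameter, 110 high, at the back. Origin under its centre.
- jar: Bystander: jar 64 in diameter, 70 high, at the back. Origin under its centre.
- tape: Bystander: roll of tape 68 in diameter, 24 high, lying under the rail. Origin under its centre.
- cup: Bystander: cup 72 in diameter, 75 high, near the robot on its left. Origin under its centre.
- oximeter: Bystander: finger clip 58 x 34 x 28, near the robot on its right. Origin under its centre.
- connector: Bystander: hose connector 32 in diameter, 58 high, near the robot. Origin under its centre.

How it is judged:
By the outcome, as a careful person would: the job done as asked, in the order asked, and still so for the second after the job is handed in, with the robot touching nothing.
Of dish_a, dish_b, dish_c only 2 to 3 are there at a start; the rules pass over those that are not, and their reading is None.
At some moment in a run one of dish_a, dish_b, dish_c may be knocked a few centimetres aside while the robot is not near it.
It also fails if it takes over 210 s, if anything falls off the work surface, if the arm or the gripper's body presses on something with over 40 N, if the wrist force passes 120 N, or if a joint passes its speed limit or range.

## Working session

There is one attempt and no reset: what is moved stays moved. The work goes in short steps, Python scripts to look and compute and a tool call to move; the robot and the scene stay as the last step left them, time stands still between calls to the robot, and variables do not carry over. Pictures are saved under pics/ and viewed, and the job is handed in when it is done.

Besides the shell and the picture viewer there is one more tool, called in YAML: its name, and indented under it one key for each argument. drive_tool: Moves the arm, as the interface text tells. Its arguments: {"type":"object","properties":{"moves":{"type":"array"},"grip_force":{"type":"number"}},"required":["moves"]}

```bash
mkdir -p pics; ls; python3 - <<'E'
from workcell import telemetry, grab_frame
import cv2, numpy as np
print(telemetry.state())
for n in("scene","top"):
    f=grab_frame(n); cv2.imwrite(f"pics/{n}0.png",f["color"]); print(n,f["vertical_fov"],f["cx"],f["cy"],np.round(f["pose"],3).tolist())
    np.savez(f"{n}0.npz",**f)
    cv2.imwrite(f"pics/{n}0b.png",cv2.resize(f["color"],(800,600),interpolation=cv2.INTER_CUBIC))
E
```

```text
pics
{'time_s': 0.0, 'qpos': array([ 6.92127535e+01,  1.83504375e+01,  8.97072912e+01, -2.80184381e-03,
        7.20427736e+01, -1.14558888e+00]), 'qvel': array([ 1.64459418e-01,  8.61268216e-02,  1.08530438e-02, -1.18900362e-01,
       -5.18005057e-05,  7.80698090e-03]), 'effort': array([ 1.30279866e-03, -4.12465096e+01, -2.31972027e+01,  7.29595008e-02,
        4.58155631e-02, -1.57788577e-04]), 'ee_pos': array([193.10846551, 541.06229297, 213.12634391]), 'ee_rot': array([-1.79899464e+02,  6.53966815e-04,  1.60359209e+02]), 'force': array([-0.55754956, -0.51549585, -0.40408734]), 'torque': array([ 0.03477032, -0.00390738,  0.00463844]), 'gripper_width': 91.16681900658072}
scene 52.84002679187749 256.1405152294244 189.752976695734 [[-0.162, 0.765, -0.623, 1359.103], [0.987, 0.116, -0.114, 152.219], [-0.015, -0.633, -0.774, 1154.752], [0.0, 0.0, 0.0, 1.0]]
top 50.87605677310596 258.41251047141515 197.69071007426828 [[0.012, -0.99, 0.138, 421.047], [-1.0, -0.014, -0.017, -13.155], [0.019, -0.138, -0.99, 1161.825], [0.0, 0.0, 0.0, 1.0]]
```

View pics/scene0b.png

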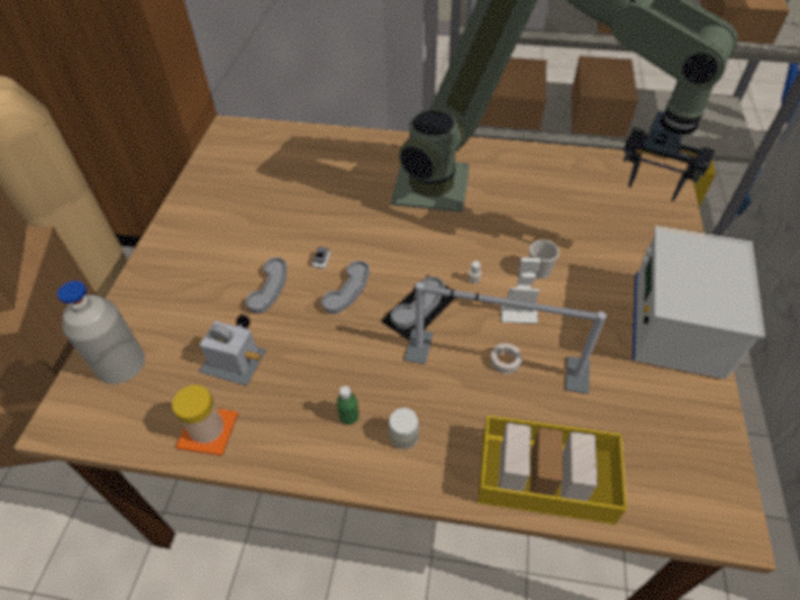

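View pics/top0b.png

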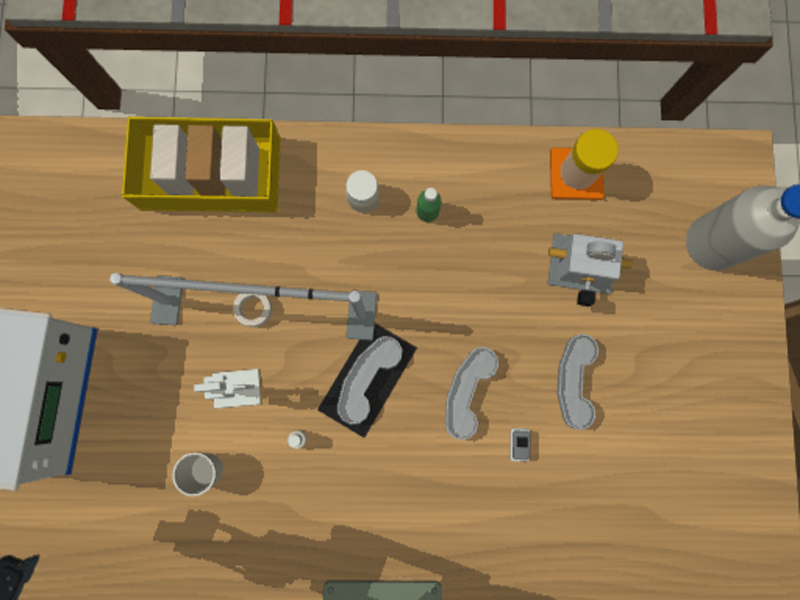

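The overview shows two loose dishes at about (470,393) and (578,382) in the top view, with the base dish at (370,380). The carrier is near (230,388), the valve knob at (587,297), and the dark bands at (277,292) and (310,294). I'll enlarge crops next.

```bash
cat > h.py <<'E'
import numpy as np, cv2
from workcell import telemetry, grab_frame
def cam(f):
    h=f["color"].shape[0]; F=h/2/np.tan(np.radians(float(f["vertical_fov"]))/2)
    return F,float(f["cx"]),float(f["cy"]),np.array(f["pose"])
def proj(f,P):
    F,cx,cy,T=cam(f); P=np.atleast_2d(np.asarray(P,float))
    q=(P-T[:3,3])@T[:3,:3]
    return np.c_[cx+F*q[:,0]/q[:,2],cy+F*q[:,1]/q[:,2]]
def onplane(f,uv,z):
    F,cx,cy,T=cam(f); uv=np.atleast_2d(np.asarray(uv,float))
    d=np.c_[(uv[:,0]-cx)/F,(uv[:,1]-cy)/F,np.ones(len(uv))]@T[:3,:3].T
    t=(z-T[2,3])/d[:,2]; return T[:3,3]+d*t[:,None]
def crop(f,u0,v0,u1,v1,name,s=6,pts=None):
    c=cv2.resize(f["color"][v0:v1,u0:u1],None,fx=s,fy=s,interpolation=cv2.INTER_CUBIC)
    # pixel centre (u,v) -> ((u-u0+.5)*s-.5)
    for grp in (pts or []):
        col,pp=grp
        for p in pp:
            cv2.circle(c,(int(round((p[0]-u0+.5)*s-.5)),int(round((p[1]-v0+.5)*s-.5))),1,col,-1)
    for u in range(u0-u0%10+10,u1,10):
        cv2.line(c,(int((u-u0+.5)*s),0),(int((u-u0+.5)*s),6),(0,0,255),1); cv2.putText(c,str(u),(int((u-u0)*s)-6,18),0,.35,(0,0,255),1)
    for v in range(v0-v0%10+10,v1,10):
        cv2.line(c,(0,int((v-v0+.5)*s)),(6,int((v-v0+.5)*s)),(0,0,255),1); cv2.putText(c,str(v),(8,int((v-v0+.5)*s)+4),0,.35,(0,0,255),1)
    cv2.imwrite("pics/"+name,c)
E
python3 - <<'E'
from h import *
f=dict(np.load("top0.npz"))
crop(f,60,160,175,270,"t_rail.png",7)  
crop(f,170,165,250,240,"t_rail2.png",8)  
crop(f,195,200,395,290,"t_dish.png",4)
crop(f,340,140,420,205,"t_valve.png",9)
E
```

```text
(no output)
```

View pics/t_rail.png

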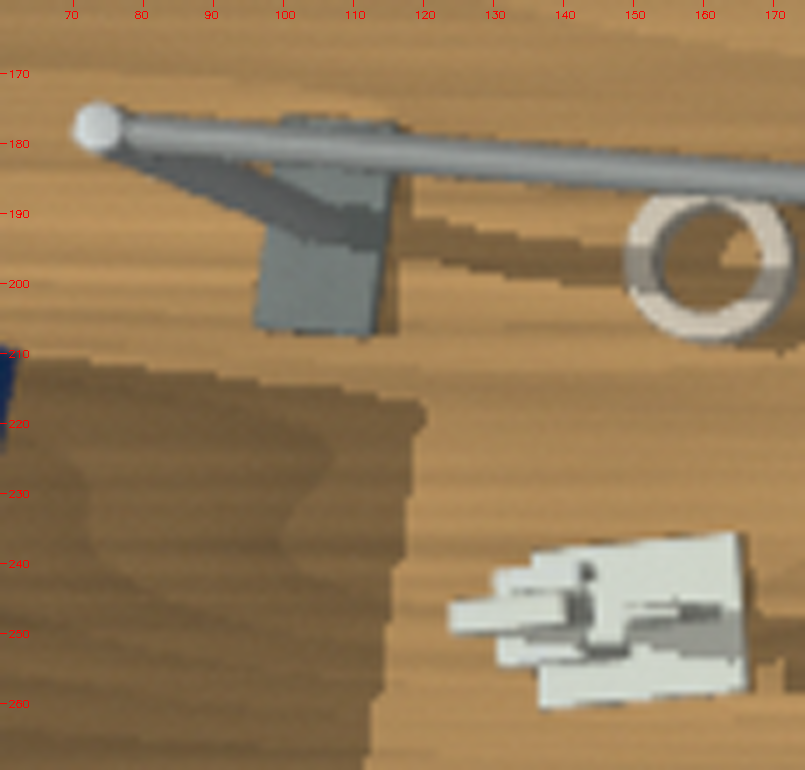

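View pics/t_rail2.png

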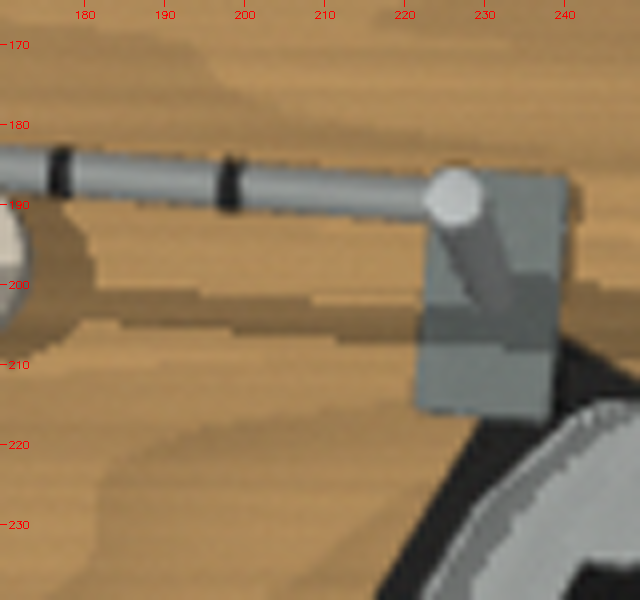

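View pics/t_dish.png

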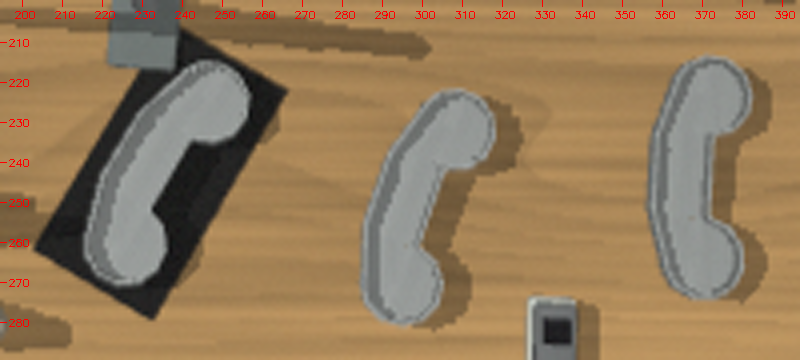

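View pics/t_valve.png

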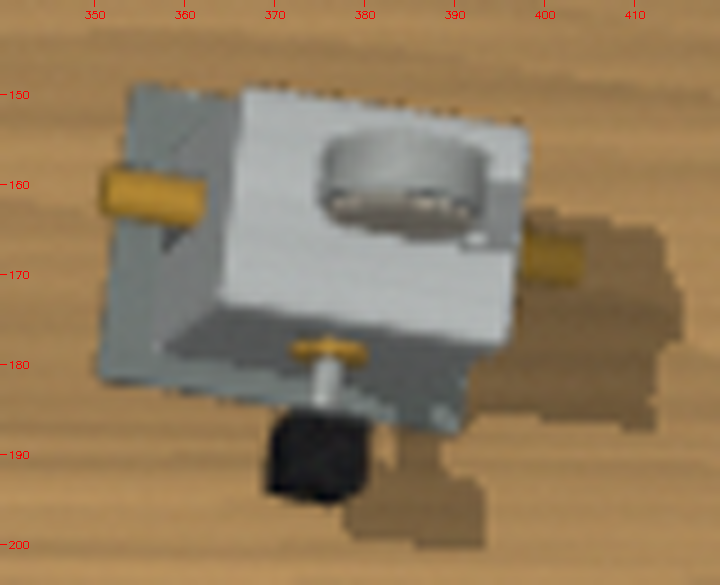

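The crops are sharp enough to measure from. I can see the rail ends at (73.5,177.5) and (226,189), the foot-plate corners, and all the dish outlines. I'll fit dish silhouettes to the top image and compute the rest from pixels.

```bash
cat > dish.py <<'E'
from h import *
from scipy.optimize import minimize
from scipy.spatial import ConvexHull
def outline(shrink=0):
    a=np.linspace(0,2*np.pi,49)[:-1]; r=28-shrink
    hull=[]
    for s in(-1,1): hull+= [(s*57+r*np.cos(t),-18+r*np.sin(t)) for t in a]
    hull+=[(-26,21-shrink),(26,21-shrink)]
    h=np.array(hull); h=h[ConvexHull(h).vertices]
    lobes=[np.array([(s*57+r*np.cos(t),-18+r*np.sin(t)) for t in a]) for s in(-1,1)]
    y0=-21+shrink
    # body: clip hull at y>=y0
    body=[]
    for p,q in zip(h,np.roll(h,-1,0)):
        if p[1]>=y0: body.append(p)
        if (p[1]-y0)*(q[1]-y0)<0:
            t=(y0-p[1])/(q[1]-p[1]); body.append(p+t*(q-p))
    return [np.array(body)]+lobes
PR=outline(0); PF=outline(5)
def W(p,th,pose,z):
    x,y,yaw=pose; c,s=np.cos(yaw),np.sin(yaw)
    return np.c_[x+c*p[:,0]-s*p[:,1],y+s*p[:,0]+c*p[:,1],np.full(len(p),z)]
def render(f,pose,box,S=8,z0=0):
    u0,v0,u1,v1=box; m=np.zeros(((v1-v0)*S,(u1-u0)*S),np.uint8)
    for zs,PP in((np.linspace(14,28,5),PR),(np.linspace(0,14,4),PF)):
        for z in zs:
            for p in PP:
                uv=proj(f,W(p,0,pose,z+z0)); uv=(uv-[u0,v0]+.5)*S-.5
                cv2.fillPoly(m,[np.round(uv*16).astype(np.int32)],255,shift=4)
    return cv2.resize(m,(u1-u0,v1-v0),interpolation=cv2.INTER_AREA)/255.
def mask(f,box,seed):
    u0,v0,u1,v1=box; c=f["color"][v0:v1,u0:u1].astype(float)
    sat=c.max(2)-c.min(2); m=((sat<28)&(c.mean(2)>75)).astype(np.uint8)
    m=cv2.morphologyEx(m,cv2.MORPH_OPEN,np.ones((3,3),np.uint8))
    n,l=cv2.connectedComponents(m); 
    return (l==l[seed[1]-v0,seed[0]-u0]).astype(float)
def fit(f,box,seed,init,z0=0):
    m=mask(f,box,seed)
    def cost(p):
        return np.abs(render(f,(p[0],p[1],p[2]/50),box,z0=z0)-m).sum()
    x0=np.array([init[0],init[1],init[2]*50])
    best=None
    for k in range(2):
        r=minimize(cost,x0,method="Nelder-Mead",options=dict(initial_simplex=x0+np.array([[0,0,0],[8,0,0],[0,8,0],[0,0,6]])/(k*2+1),xatol=.05,fatol=.05,maxiter=200)); x0=r.x
    return (r.x[0],r.x[1],r.x[2]/50),r.fun,m
E
cat > m1.py <<'E'
from dish import *
f=dict(np.load("top0.npz"))
# dish inits
items={"base":((205,212,268,288),(232,225),np.radians(60)),"d1":((280,220,322,284),(370//1*0+295,250),np.radians(70)),"d2":((350,210,392,280),(365,245),np.radians(90))}
pts=[]
for n,(box,seed,yaw) in items.items():
    m=mask(f,box,seed); v,u=np.nonzero(m); c=onplane(f,[[u.mean()+box[0],v.mean()+box[1]]],20)[0]
    best=None
    for y in(yaw,yaw+np.pi, -yaw,-yaw+np.pi):
        ps,co,_=fit(f,box,seed,(c[0],c[1],y),z0=1 if n=="base" else 0)
        if best is None or co<best[1]: best=(ps,co)
    ps,co=best
    print(n,np.round(ps[:2],1),round(np.degrees(ps[2]),1),"cost",round(co,1),"area",m.sum())
    for p in PR: 
        q=W(np.vstack([np.linspace(a,b,6) for a,b in zip(p,np.roll(p,-1,0))]),0,ps,28); pts.append(((0,0,255),proj(f,q)))
crop(f,195,200,395,290,"fit_dish.png",4,pts)
# rail
L,R=onplane(f,[[73.5,177.5]],220)[0],onplane(f,[[226,189]],220)[0]
b1,b2=onplane(f,[[177,186.2]],220)[0],onplane(f,[[198.2,187.7]],220)[0]
print("rail",L,R,np.linalg.norm(L-R),"mid",(L+R)/2,"yaw of +y",np.degrees(np.arctan2(*(L-R)[1::-1]))-90)
mid=(L+R)/2; u=(L-R)/np.linalg.norm(L-R)
for b in(b1,b2,(b1+b2)/2): print("band",(b-mid)@u,b)
print("clear",np.linalg.norm(b1-b2))
fc=onplane(f,[[165,235.7],[166.5,258.2],[137.2,260.8],[136,238.3]],6); print("foot",fc,fc.mean(0))
vf=onplane(f,[[364.5,173],[395.3,178]],90); print("valve",vf,np.linalg.norm(vf[0]-vf[1]))
print("knob",onplane(f,[[375,189]],70),onplane(f,[[374.5,190.5]],55))
E
python3 m1.py
```

```text
base [460.6  42.8] -29.4 cost 48.9 area 1088.0
d1 [ 436.6 -139. ] 340.5 cost 43.1 area 1057.0
d2 [ 455.  -334.7] 355.8 cost 38.8 area 1089.0
rail [594.2643065 405.7617402 220.       ] [572.17604016  47.02989172 220.        ] 359.4112277390344 mid [583.22017333 226.39581596 220.        ] yaw of +y -3.523435990661625
band -64.17543928698471 [577.15176106 162.47249046 220.        ]
band -114.18511376054313 [574.31160878 112.54298312 220.        ]
band -89.18027652376391 [575.73168492 137.50773679 220.        ]
clear 50.01022063591747
foot [[469.60113251 230.72491782   6.        ]
 [406.44531773 223.76206919   6.        ]
 [398.26966321 305.55256859   6.        ]
 [461.23154643 312.27132779   6.        ]] [433.88691497 268.07772084   6.        ]
valve [[ 642.63232293 -319.6119907    90.        ]
 [ 630.09704869 -403.41502744   90.        ]] 84.73536491418074
knob [[ 602.30551603 -353.29813505   70.        ]] [[ 600.53228708 -356.44691137   55.        ]]
```

View pics/fit_dish.png

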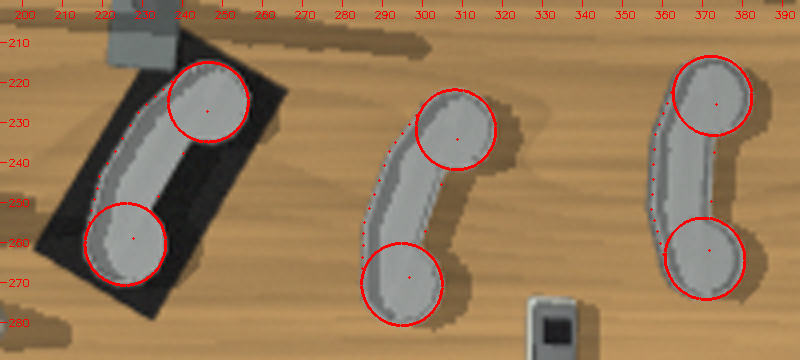

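The dish fits line up with the images. Next I check the carrier's orientation (leg and lip sides).

```bash
python3 - <<'E'
from h import *
f=dict(np.load("top0.npz"));g=dict(np.load("scene0.npz"))
def T(p,yaw,P):
    c,s=np.cos(yaw),np.sin(yaw);P=np.array(P,float);return np.c_[p[0]+c*P[:,0]-s*P[:,1],p[1]+s*P[:,0]+c*P[:,1],P[:,2]]
def box(x0,x1,y0,y1,z0,z1):
    C=np.array([(x,y,z) for x in(x0,x1) for y in(y0,y1) for z in(z0,z1)],float);o=[]
    for i in range(8):
        for b in(1,2,4):
            if not i&b: o.append(np.linspace(C[i],C[i|b],25))
    return np.vstack(o)
car=(433.9,268.1);yaw=np.radians(6)
P=[((0,0,255),box(-32,32,-42,42,0,6)),((255,0,0),box(-6,6,-20,20,150,188)),((0,160,0),box(11,17,-15,15,126,150)),((255,0,255),box(-17,-11,-15,15,88,150))]
for fr,n,b in((f,"car_t.png",(115,225,175,270)),(g,"car_s.png",(300,150,370,220))):
    crop(fr,*b,n,10,[(c,proj(fr,T(car,yaw,p))) for c,p in P])
val=(636.4,-361.5);yv=np.radians(-8.5)
Q=[((0,0,255),box(0,70,-45,45,0,90)),((0,255,0),box(-48,-22,-13,13,40,70))]
for fr,n,b in((f,"val_t.png",(340,140,420,205)),(g,"val_s.png",(120,190,185,250))):
    crop(fr,*b,n,10,[(c,proj(fr,T(val,yv,p))) for c,p in Q])
a=cv2.imread("pics/car_t.png");b=cv2.imread("pics/car_s.png");h=450
def st(a,b): return np.hstack([cv2.resize(x[:h],None,fx=1,fy=1) for x in(a,b)])
E
```

```text
(no output)
```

View pics/car_t.png

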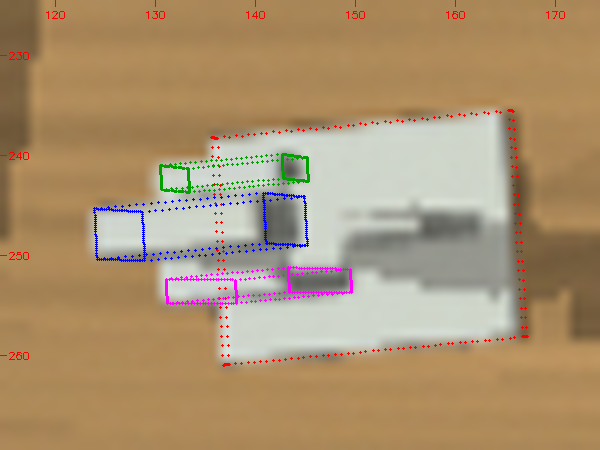

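View pics/car_s.png

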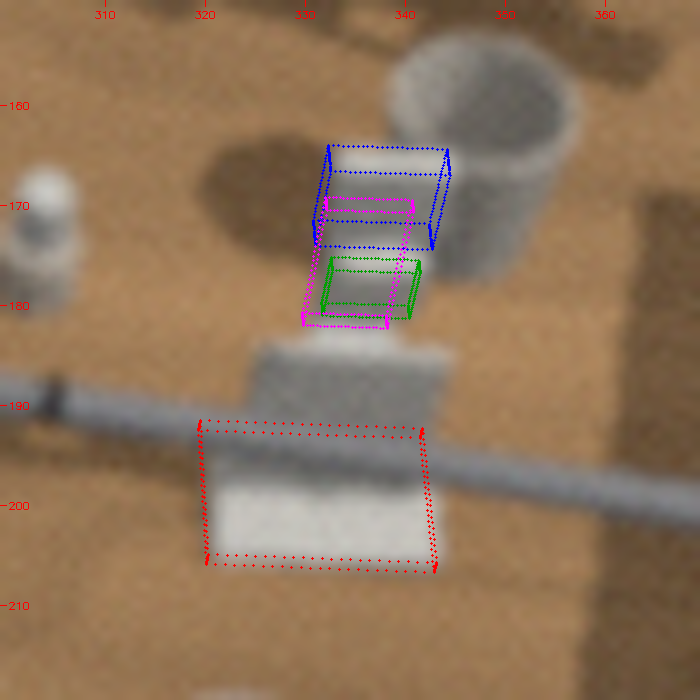

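View pics/val_t.png

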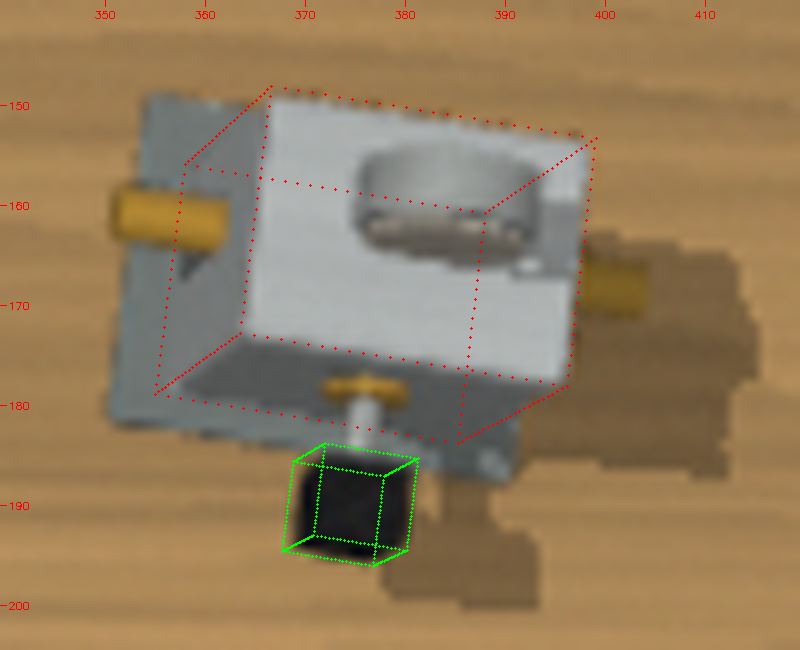

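View pics/val_s.png

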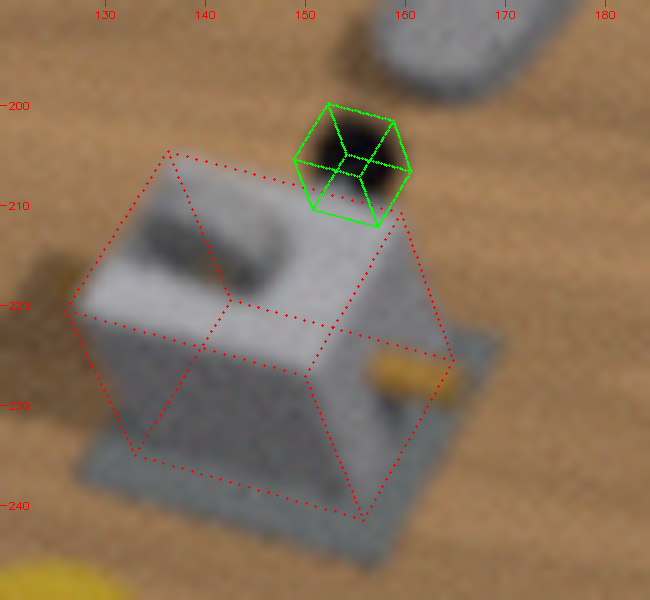

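The carrier's lip is on its +x side (yaw about 6°) and the valve yaw is about -8.5°. I'll write a planner that prints the rows needed to reach a goal.

```bash
cat > plan.py <<'E'
import sys
from h import *
from scipy.spatial.transform import Rotation as Ro
s=telemetry.state(); p=s["ee_pos"]; R=Ro.from_euler("xyz",s["ee_rot"],degrees=True)
print("t",round(s["time_s"],2),"p",p.round(1),"rot",s["ee_rot"].round(1),"F",s["force"].round(1),"w",round(s["gripper_width"],1),"j6",s["qpos"][5].round(0))
if len(sys.argv)>=5:
    g=np.array(list(map(float,sys.argv[1:4]))); yaw=float(sys.argv[4])
    sp=float(sys.argv[5]) if len(sys.argv)>5 else 20
    d=g-p; dyaw=(yaw-s["ee_rot"][2]+180)%360-180
    y0=s["ee_rot"][2]; n=0; x=p.copy(); rows=[]
    nn=max(1,int(np.ceil(max(np.linalg.norm(d)/sp,abs(dyaw)/8.59))))
    for i in range(min(nn,12)):
        st=d/nn; yw=np.radians(y0+dyaw*i/nn)
        tx=st@[np.cos(yw),np.sin(yw),0]; ty=st@[np.sin(yw),-np.cos(yw),0]
        rows.append((tx/20,ty/20,-st[2]/20,-dyaw/nn/8.594))
    print(nn,"rows; dist",d.round(1),"dyaw",round(dyaw,1))
    for r in rows: print("dx %.2f dy %.2f dz %.2f yaw %.2f"%r)
E
python3 plan.py 590 -354 230 171.5 19
```

```text
t 0.1 p [193.1 541.1 213.2] rot [-179.9   -0.   160.4] F [ 0.4 -0.1 -1. ] w 90.9 j6 -1.0
52 rows; dist [ 396.9 -895.1   16.8] dyaw 11.1
dx -0.65 dy -0.68 dz -0.02 yaw -0.02
dx -0.65 dy -0.68 dz -0.02 yaw -0.02
dx -0.64 dy -0.69 dz -0.02 yaw -0.02
dx -0.64 dy -0.69 dz -0.02 yaw -0.02
dx -0.64 dy -0.69 dz -0.02 yaw -0.02
dx -0.64 dy -0.69 dz -0.02 yaw -0.02
dx -0.63 dy -0.70 dz -0.02 yaw -0.02
dx -0.63 dy -0.70 dz -0.02 yaw -0.02
dx -0.63 dy -0.70 dz -0.02 yaw -0.02
dx -0.63 dy -0.70 dz -0.02 yaw -0.02
dx -0.62 dy -0.71 dz -0.02 yaw -0.02
dx -0.62 dy -0.71 dz -0.02 yaw -0.02
```

drive_tool:
  moves:
    - {"dx":-0.9,"dy":-0.95,"dz":-0.1,"claw":-1}
    - {"dx":-0.9,"dy":-0.95,"dz":-0.1,"claw":-1}
    - {"dx":-0.9,"dy":-0.95,"dz":-0.1,"claw":-1}
    - {"dx":-0.9,"dy":-0.95,"dz":-0.1,"claw":-1}
    - {"dx":-0.9,"dy":-0.95,"dz":-0.1,"claw":-1}
  grip_force: 30

```text
validation failed for argument at $.mo...
```

drive_tool:
  moves:
    - {"dx":-0.9,"dy":-0.95,"dz":-0.1,"claw":-1}
    - {"dx":-0.9,"dy":-0.95,"dz":-0.1,"claw":-1}
    - {"dx":-0.9,"dy":-0.95,"dz":0,"claw":-1}
    - {"dx":-0.9,"dy":-0.95,"dz":0,"claw":-1}
    - {"dx":-0.9,"dy":-0.95,"dz":0,"claw":-1}

```text
validation failed for argument at $.mo...
```

drive_tool:
  moves:
    - {"dx":-0.9,"dy":-0.95,"dz":0,"claw":-1}
    - {"dx":-0.9,"dy":-0.95,"dz":0,"claw":-1}
    - {"dx":-0.9,"dy":-0.95,"dz":0,"claw":-1}
    - {"dx":-0.9,"dy":-0.95,"dz":0,"claw":-1}
    - {"dx":-0.9,"dy":-0.95,"dz":0,"claw":-1}

```text
validation failed for argument at $.mo...
```

```bash
python3 plan.py 590 -354 230 171.5 19
```

```text
t 0.1 p [193.1 541.1 213.2] rot [-179.9   -0.   160.4] F [ 0.4 -0.1 -1. ] w 90.9 j6 -1.0
52 rows; dist [ 396.9 -895.1   16.8] dyaw 11.1
dx -0.65 dy -0.68 dz -0.02 yaw -0.02
dx -0.65 dy -0.68 dz -0.02 yaw -0.02
dx -0.64 dy -0.69 dz -0.02 yaw -0.02
dx -0.64 dy -0.69 dz -0.02 yaw -0.02
dx -0.64 dy -0.69 dz -0.02 yaw -0.02
dx -0.64 dy -0.69 dz -0.02 yaw -0.02
dx -0.63 dy -0.70 dz -0.02 yaw -0.02
dx -0.63 dy -0.70 dz -0.02 yaw -0.02
dx -0.63 dy -0.70 dz -0.02 yaw -0.02
dx -0.63 dy -0.70 dz -0.02 yaw -0.02
dx -0.62 dy -0.71 dz -0.02 yaw -0.02
dx -0.62 dy -0.71 dz -0.02 yaw -0.02
```

All five keys are probably required in each row.

drive_tool:
  moves:
    - {"claw":-1,"dx":-0.9,"dy":-0.95,"dz":-0.1,"yaw":0}
    - {"claw":-1,"dx":-0.9,"dy":-0.95,"dz":-0.1,"yaw":0}
    - {"claw":-1,"dx":-0.9,"dy":-0.95,"dz":-0.1,"yaw":0}
    - {"claw":-1,"dx":-0.9,"dy":-0.95,"dz":-0.1,"yaw":0}
    - {"claw":-1,"dx":-0.9,"dy":-0.95,"dz":-0.1,"yaw":0}
  grip_force: 30

```text
time_s: 0.72
ee_pos: [247.1, 416.3, 221.8]
ee_rot: [-179.7, -0.0, 160.5]
force: [0.2, -0.5, 0.2]
gripper_width: 91.7
```

drive_tool:
  moves:
    - {"claw":-1,"dx":-0.9,"dy":-0.98,"dz":-0.1,"yaw":0}
    - {"claw":-1,"dx":-0.9,"dy":-0.98,"dz":0,"yaw":0}
    - {"claw":-1,"dx":-0.9,"dy":-0.98,"dz":0,"yaw":0}
    - {"claw":-1,"dx":-0.9,"dy":-0.98,"dz":0,"yaw":0}
    - {"claw":-1,"dx":-0.9,"dy":-0.98,"dz":0,"yaw":0}

```text
time_s: 1.35
ee_pos: [300.4, 285.6, 224.4]
ee_rot: [-179.7, 0.0, 160.4]
force: [0.2, 0.5, 0.5]
gripper_width: 91.1
```

drive_tool:
  moves:
    - {"claw":-1,"dx":-0.9,"dy":-1,"dz":0,"yaw":0}
    - {"claw":-1,"dx":-0.9,"dy":-1,"dz":0,"yaw":0}
    - {"claw":-1,"dx":-0.9,"dy":-1,"dz":0,"yaw":0}
    - {"claw":-1,"dx":-0.9,"dy":-1,"dz":0,"yaw":0}
    - {"claw":-1,"dx":-0.9,"dy":-1,"dz":0,"yaw":0}

```text
time_s: 1.98
ee_pos: [351.1, 153.3, 224.8]
ee_rot: [-179.7, 0.0, 160.2]
force: [-0.5, 0.2, 0.3]
gripper_width: 91.2
```

drive_tool:
  moves:
    - {"claw":-1,"dx":-0.9,"dy":-1,"dz":0,"yaw":0}
    - {"claw":-1,"dx":-0.9,"dy":-1,"dz":0,"yaw":0}
    - {"claw":-1,"dx":-0.9,"dy":-1,"dz":0,"yaw":0}
    - {"claw":-1,"dx":-0.9,"dy":-1,"dz":0,"yaw":0}
    - {"claw":-1,"dx":-0.9,"dy":-1,"dz":0,"yaw":0}

```text
time_s: 2.6
ee_pos: [400.5, 21.6, 225.3]
ee_rot: [-179.8, 0.1, 160.1]
force: [0.0, -0.6, 0.2]
gripper_width: 90.7
```

```bash
python3 plan.py 590 -354 230 171.5 26
```

```text
t 2.6 p [400.5  21.6 225.3] rot [-1.798e+02  1.000e-01  1.601e+02] F [ 0.  -0.6  0.2] w 90.7 j6 -68.0
17 rows; dist [ 189.5 -375.6    4.7] dyaw 11.4
dx -0.90 dy -0.85 dz -0.01 yaw -0.08
dx -0.89 dy -0.86 dz -0.01 yaw -0.08
dx -0.88 dy -0.87 dz -0.01 yaw -0.08
dx -0.87 dy -0.88 dz -0.01 yaw -0.08
dx -0.86 dy -0.89 dz -0.01 yaw -0.08
dx -0.85 dy -0.90 dz -0.01 yaw -0.08
dx -0.84 dy -0.91 dz -0.01 yaw -0.08
dx -0.83 dy -0.92 dz -0.01 yaw -0.08
dx -0.82 dy -0.93 dz -0.01 yaw -0.08
dx -0.81 dy -0.94 dz -0.01 yaw -0.08
dx -0.80 dy -0.95 dz -0.01 yaw -0.08
dx -0.78 dy -0.96 dz -0.01 yaw -0.08
```

drive_tool:
  moves:
    - {"claw":-1,"dx":-0.9,"dy":-0.85,"dz":0,"yaw":-0.1}
    - {"claw":-1,"dx":-0.9,"dy":-0.86,"dz":0,"yaw":-0.1}
    - {"claw":-1,"dx":-0.9,"dy":-0.87,"dz":0,"yaw":-0.1}
    - {"claw":-1,"dx":-0.88,"dy":-0.88,"dz":0,"yaw":-0.1}
    - {"claw":-1,"dx":-0.88,"dy":-0.89,"dz":0,"yaw":-0.1}

```text
time_s: 3.22
ee_pos: [455.9, -95.3, 225.7]
ee_rot: [-179.8, 0.1, 164.3]
force: [-0.6, 0.9, -0.7]
gripper_width: 91.2
```

drive_tool:
  moves:
    - {"claw":-1,"dx":-0.85,"dy":-0.9,"dz":0,"yaw":-0.1}
    - {"claw":-1,"dx":-0.85,"dy":-0.9,"dz":0,"yaw":-0.1}
    - {"claw":-1,"dx":-0.85,"dy":-0.9,"dz":0,"yaw":-0.1}
    - {"claw":-1,"dx":-0.82,"dy":-0.92,"dz":0,"yaw":-0.1}
    - {"claw":-1,"dx":-0.82,"dy":-0.92,"dz":0,"yaw":-0.1}

```text
time_s: 3.85
ee_pos: [512.9, -209.4, 225.9]
ee_rot: [-179.8, -0.0, 168.5]
force: [0.4, 0.3, -0.1]
gripper_width: 91.2
```

```bash
python3 plan.py 598 -356 150 171.5 26
```

```text
t 3.85 p [ 512.9 -209.4  225.9] rot [-179.8   -0.   168.5] F [ 0.4  0.3 -0.1] w 91.2 j6 -102.0
8 rows; dist [  85.1 -146.6  -75.9] dyaw 3.0
dx -0.70 dy -0.79 dz 0.47 yaw -0.04
dx -0.70 dy -0.80 dz 0.47 yaw -0.04
dx -0.69 dy -0.80 dz 0.47 yaw -0.04
dx -0.69 dy -0.81 dz 0.47 yaw -0.04
dx -0.68 dy -0.81 dz 0.47 yaw -0.04
dx -0.68 dy -0.81 dz 0.47 yaw -0.04
dx -0.67 dy -0.82 dz 0.47 yaw -0.04
dx -0.67 dy -0.82 dz 0.47 yaw -0.04
```

drive_tool:
  moves:
    - {"claw":-1,"dx":-0.7,"dy":-0.8,"dz":0.3,"yaw":-0.04}
    - {"claw":-1,"dx":-0.7,"dy":-0.8,"dz":0.3,"yaw":-0.04}
    - {"claw":-1,"dx":-0.7,"dy":-0.8,"dz":0.3,"yaw":-0.04}
    - {"claw":-1,"dx":-0.7,"dy":-0.8,"dz":0.3,"yaw":-0.04}
    - {"claw":-1,"dx":-0.68,"dy":-0.8,"dz":0.3,"yaw":-0.04}

```text
time_s: 4.47
ee_pos: [567.8, -306.8, 193.6]
ee_rot: [-179.9, -0.1, 170.3]
force: [0.0, 0.2, -0.4]
gripper_width: 91.2
```

```bash
python3 plan.py 600 -356.3 130 171.5 20
```

```text
t 4.47 p [ 567.8 -306.8  193.6] rot [-1.799e+02 -1.000e-01  1.703e+02] F [ 0.   0.2 -0.4] w 91.2 j6 -110.0
5 rows; dist [ 32.2 -49.5 -63.6] dyaw 1.2
dx -0.40 dy -0.43 dz 0.64 yaw -0.03
dx -0.40 dy -0.44 dz 0.64 yaw -0.03
dx -0.40 dy -0.44 dz 0.64 yaw -0.03
dx -0.40 dy -0.44 dz 0.64 yaw -0.03
dx -0.39 dy -0.44 dz 0.64 yaw -0.03
```

drive_tool:
  moves:
    - {"claw":-1,"dx":-0.4,"dy":-0.44,"dz":0.64,"yaw":-0.03}
    - {"claw":-1,"dx":-0.4,"dy":-0.44,"dz":0.64,"yaw":-0.03}
    - {"claw":-1,"dx":-0.4,"dy":-0.44,"dz":0.64,"yaw":-0.03}
    - {"claw":-1,"dx":-0.4,"dy":-0.44,"dz":0.64,"yaw":-0.03}
    - {"claw":-1,"dx":-0.39,"dy":-0.44,"dz":0.64,"yaw":-0.03}

```text
time_s: 5.1
ee_pos: [602.1, -359.8, 124.2]
ee_rot: [-179.9, -0.2, 171.7]
force: [-0.1, 0.3, -0.1]
gripper_width: 91.1
```

```bash
python3 plan.py 600 -356.3 38 171.5 20; python3 - <<'E'
from h import *
f=grab_frame("top"); crop(f,330,130,430,205,"k1.png",8)
E
```

```text
t 5.1 p [ 602.1 -359.8  124.2] rot [-179.9   -0.2  171.7] F [-0.1  0.3 -0.1] w 91.1 j6 -113.0
5 rows; dist [ -2.1   3.5 -86.2] dyaw -0.2
dx 0.03 dy 0.03 dz 0.86 yaw 0.00
dx 0.03 dy 0.03 dz 0.86 yaw 0.00
dx 0.03 dy 0.03 dz 0.86 yaw 0.00
dx 0.03 dy 0.03 dz 0.86 yaw 0.00
dx 0.03 dy 0.03 dz 0.86 yaw 0.00
```

View pics/k1.png

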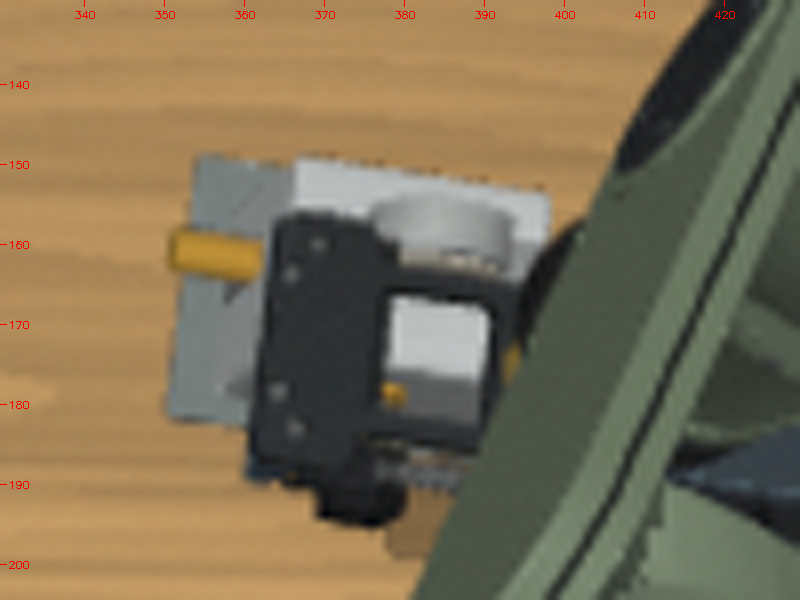

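drive_tool:
  moves:
    - {"claw":-1,"dx":0.03,"dy":0.04,"dz":0.8,"yaw":0}
    - {"claw":-1,"dx":0.03,"dy":0.04,"dz":0.8,"yaw":0}
    - {"claw":-1,"dx":0.03,"dy":0.04,"dz":0.8,"yaw":0}
    - {"claw":-1,"dx":0,"dy":0,"dz":0.8,"yaw":0}
    - {"claw":-1,"dx":0,"dy":0,"dz":0.8,"yaw":0}

```text
time_s: 5.78
ee_pos: [600.1, -357.2, 37.5]
ee_rot: [-179.9, -0.2, 171.7]
force: [-0.2, 0.1, -1.0]
gripper_width: 91.7
```

drive_tool:
  moves:
    - {"claw":1,"dx":0,"dy":0,"dz":0,"yaw":0}
    - {"claw":1,"dx":0,"dy":0,"dz":0,"yaw":0}
    - {"claw":1,"dx":0,"dy":0,"dz":0,"yaw":0}
    - {"claw":1,"dx":0,"dy":0,"dz":0,"yaw":0}
    - {"claw":1,"dx":0,"dy":0,"dz":0,"yaw":0}
  grip_force: 40

```text
time_s: 6.4
ee_pos: [600.4, -357.4, 37.6]
ee_rot: [-179.9, -0.2, 171.7]
force: [-0.2, 0.6, -0.4]
gripper_width: 44.1
```

drive_tool:
  moves:
    - {"claw":1,"dx":0,"dy":0,"dz":0,"yaw":0}
    - {"claw":1,"dx":0,"dy":0,"dz":0,"yaw":0}
    - {"claw":1,"dx":0,"dy":0,"dz":0,"yaw":0}
    - {"claw":1,"dx":0,"dy":0,"dz":0,"yaw":0}

```text
time_s: 6.9
ee_pos: [600.7, -356.1, 38.0]
ee_rot: [180.0, -0.2, 171.7]
force: [-0.8, 0.1, 1.0]
gripper_width: 25.4
```

drive_tool:
  moves:
    - {"claw":1,"dx":0.5,"dy":0,"dz":0,"yaw":0}
    - {"claw":1,"dx":0.5,"dy":0,"dz":0,"yaw":0}
    - {"claw":1,"dx":0.5,"dy":0,"dz":0,"yaw":0}

```text
time_s: 7.28
ee_pos: [572.9, -352.2, 37.9]
ee_rot: [-180.0, 0.2, 171.7]
force: [2.1, 0.9, -1.6]
gripper_width: 25.8
```

drive_tool:
  moves:
    - {"claw":1,"dx":0.3,"dy":0,"dz":0,"yaw":0}
    - {"claw":1,"dx":0.3,"dy":0,"dz":0,"yaw":0}

```text
time_s: 7.52
ee_pos: [566.0, -351.3, 38.2]
ee_rot: [-179.9, 1.0, 171.6]
force: [24.1, 0.1, -13.2]
gripper_width: 25.6
```

drive_tool:
  moves:
    - {"claw":1,"dx":0,"dy":0,"dz":0,"yaw":0}
    - {"claw":-0.3,"dx":0,"dy":0,"dz":0,"yaw":0}
    - {"claw":-1,"dx":0,"dy":0,"dz":0,"yaw":0}
    - {"claw":-1,"dx":0,"dy":0,"dz":0,"yaw":0}
    - {"claw":-1,"dx":0,"dy":0,"dz":0,"yaw":0}

```text
time_s: 8.15
ee_pos: [564.0, -351.5, 38.2]
ee_rot: [-179.9, 0.9, 171.6]
force: [0.0, 0.2, -0.3]
gripper_width: 63.0
```

drive_tool:
  moves:
    - {"claw":-1,"dx":0,"dy":0,"dz":-0.5,"yaw":0}
    - {"claw":-1,"dx":0,"dy":0,"dz":-1,"yaw":0}
    - {"claw":-1,"dx":0,"dy":0,"dz":-1,"yaw":0}
    - {"claw":-1,"dx":0,"dy":0,"dz":-1,"yaw":0}
    - {"claw":-1,"dx":0,"dy":0,"dz":-1,"yaw":0}

```text
time_s: 8.78
ee_pos: [561.8, -351.0, 131.9]
ee_rot: [-179.9, 0.8, 171.6]
force: [-0.2, -0.4, 0.1]
gripper_width: 91.1
```

drive_tool:
  moves:
    - {"claw":-1,"dx":0,"dy":0.8,"dz":-1,"yaw":0}
    - {"claw":-1,"dx":0,"dy":1,"dz":-1,"yaw":0}
    - {"claw":-1,"dx":0,"dy":1,"dz":-1,"yaw":0}
    - {"claw":-1,"dx":0,"dy":1,"dz":-1,"yaw":0}
    - {"claw":-1,"dx":0,"dy":1,"dz":-1,"yaw":0}

```text
time_s: 9.4
ee_pos: [574.8, -248.0, 239.1]
ee_rot: [-180.0, 0.9, 171.6]
force: [-0.7, 0.6, -0.5]
gripper_width: 91.2
```

```bash
python3 - <<'E'
from h import *
f=grab_frame("top"); crop(f,330,130,430,205,"k2.png",8); cv2.imwrite("pics/top2.png",f["color"])
f=grab_frame("scene"); crop(f,120,170,195,250,"k2s.png",7)
E
```

```text
(no output)
```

View pics/top2.png

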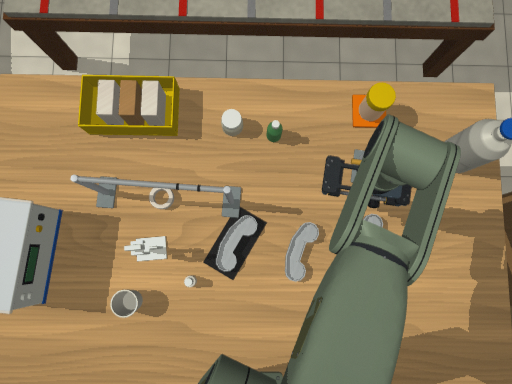

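View pics/k2s.png

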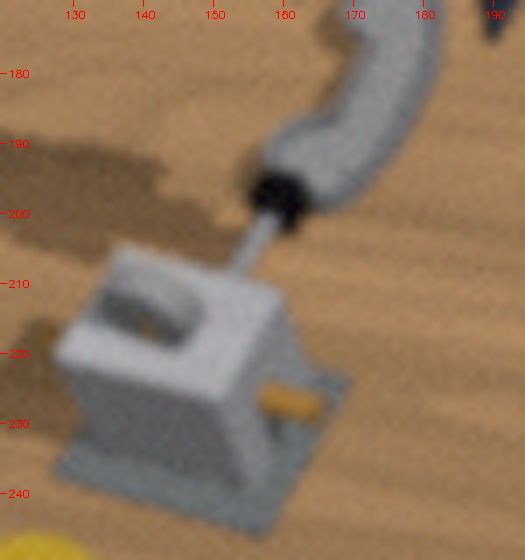

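The knob is fully out: it moved 35 mm and reached the stop. Now the carrier.

```bash
python3 plan.py 433.9 268 255 96 27
```

```text
t 9.5 p [ 576.3 -247.7  241.3] rot [-179.9    1.2  171.7] F [ 0.7 -0.5 -0.1] w 91.4 j6 -106.0
20 rows; dist [-142.4  515.7   13.7] dyaw -75.7
dx 0.54 dy 1.22 dz -0.03 yaw 0.44
dx 0.62 dy 1.19 dz -0.03 yaw 0.44
dx 0.70 dy 1.14 dz -0.03 yaw 0.44
dx 0.77 dy 1.09 dz -0.03 yaw 0.44
dx 0.84 dy 1.04 dz -0.03 yaw 0.44
dx 0.91 dy 0.98 dz -0.03 yaw 0.44
dx 0.97 dy 0.92 dz -0.03 yaw 0.44
dx 1.03 dy 0.86 dz -0.03 yaw 0.44
dx 1.08 dy 0.79 dz -0.03 yaw 0.44
dx 1.13 dy 0.71 dz -0.03 yaw 0.44
dx 1.18 dy 0.64 dz -0.03 yaw 0.44
dx 1.22 dy 0.56 dz -0.03 yaw 0.44
```

drive_tool:
  moves:
    - {"claw":-1,"dx":0.5,"dy":1,"dz":-0.03,"yaw":0.5}
    - {"claw":-1,"dx":0.6,"dy":1,"dz":-0.03,"yaw":0.5}
    - {"claw":-1,"dx":0.7,"dy":1,"dz":-0.03,"yaw":0.5}
    - {"claw":-1,"dx":0.8,"dy":1,"dz":-0.03,"yaw":0.5}
    - {"claw":-1,"dx":0.9,"dy":1,"dz":-0.03,"yaw":0.5}

```text
time_s: 10.12
ee_pos: [536.6, -127.0, 240.5]
ee_rot: [179.8, 0.9, 149.5]
force: [0.4, 0.1, -0.1]
gripper_width: 91.2
```

drive_tool:
  moves:
    - {"claw":-1,"dx":1,"dy":0.95,"dz":-0.03,"yaw":0.5}
    - {"claw":-1,"dx":1,"dy":0.88,"dz":-0.03,"yaw":0.5}
    - {"claw":-1,"dx":1,"dy":0.8,"dz":-0.03,"yaw":0.5}
    - {"claw":-1,"dx":1,"dy":0.7,"dz":-0.03,"yaw":0.5}
    - {"claw":-1,"dx":1,"dy":0.65,"dz":-0.03,"yaw":0.5}

```text
time_s: 10.75
ee_pos: [504.6, 2.5, 239.8]
ee_rot: [179.8, 0.6, 127.3]
force: [-0.3, 0.7, -0.1]
gripper_width: 90.9
```

```bash
python3 plan.py 433.9 268 255 96 22
```

```text
t 10.75 p [504.6   2.5 239.8] rot [179.8   0.6 127.3] F [-0.3  0.7 -0.1] w 90.9 j6 -38.0
13 rows; dist [-70.7 265.5  15.2] dyaw -31.3
dx 0.98 dy 0.40 dz -0.06 yaw 0.28
dx 0.99 dy 0.36 dz -0.06 yaw 0.28
dx 1.01 dy 0.32 dz -0.06 yaw 0.28
dx 1.02 dy 0.28 dz -0.06 yaw 0.28
dx 1.03 dy 0.23 dz -0.06 yaw 0.28
dx 1.04 dy 0.19 dz -0.06 yaw 0.28
dx 1.05 dy 0.15 dz -0.06 yaw 0.28
dx 1.05 dy 0.10 dz -0.06 yaw 0.28
dx 1.05 dy 0.06 dz -0.06 yaw 0.28
dx 1.06 dy 0.01 dz -0.06 yaw 0.28
dx 1.06 dy -0.03 dz -0.06 yaw 0.28
dx 1.05 dy -0.08 dz -0.06 yaw 0.28
```

drive_tool:
  moves:
    - {"claw":-1,"dx":1,"dy":0.4,"dz":-0.1,"yaw":0.3}
    - {"claw":-1,"dx":1,"dy":0.36,"dz":-0.1,"yaw":0.3}
    - {"claw":-1,"dx":1,"dy":0.32,"dz":-0.1,"yaw":0.3}
    - {"claw":-1,"dx":1,"dy":0.26,"dz":-0.1,"yaw":0.3}
    - {"claw":-1,"dx":1,"dy":0.22,"dz":-0.1,"yaw":0.3}

```text
time_s: 11.38
ee_pos: [473.6, 107.4, 246.3]
ee_rot: [-180.0, 0.5, 114.1]
force: [0.8, -0.0, -0.4]
gripper_width: 91.0
```

drive_tool:
  moves:
    - {"claw":-1,"dx":1,"dy":0.18,"dz":-0.1,"yaw":0.3}
    - {"claw":-1,"dx":1,"dy":0.14,"dz":-0.1,"yaw":0.3}
    - {"claw":-1,"dx":1,"dy":0.1,"dz":-0.1,"yaw":0.3}
    - {"claw":-1,"dx":1,"dy":0.06,"dz":-0.1,"yaw":0.25}
    - {"claw":-1,"dx":1,"dy":0,"dz":-0.1,"yaw":0.25}

```text
time_s: 12.0
ee_pos: [446.4, 207.8, 252.9]
ee_rot: [-179.8, 0.6, 101.7]
force: [-0.1, -0.5, -1.1]
gripper_width: 91.1
```

```bash
python3 plan.py 433.9 268 255 96 22
```

```text
t 12.0 p [446.4 207.8 252.9] rot [-179.8    0.6  101.7] F [-0.1 -0.5 -1.1] w 91.1 j6 12.0
3 rows; dist [-12.5  60.2   2.1] dyaw -5.7
dx 1.03 dy -0.00 dz -0.03 yaw 0.22
dx 1.03 dy -0.04 dz -0.03 yaw 0.22
dx 1.02 dy -0.07 dz -0.03 yaw 0.22
```

drive_tool:
  moves:
    - {"claw":-1,"dx":1,"dy":0,"dz":0,"yaw":0.22}
    - {"claw":-1,"dx":1,"dy":-0.04,"dz":0,"yaw":0.22}
    - {"claw":-1,"dx":0.9,"dy":-0.07,"dz":0.3,"yaw":0.2}
    - {"claw":-1,"dx":0,"dy":0,"dz":0.8,"yaw":0}

```text
time_s: 12.5
ee_pos: [432.3, 266.8, 228.8]
ee_rot: [-179.8, 0.7, 96.2]
force: [-0.1, -0.3, -0.6]
gripper_width: 91.5
```

```bash
python3 plan.py 433.9 268 155 96 22;  python3 - <<'E'
from h import *
f=grab_frame("top"); crop(f,70,200,190,290,"c1.png",6)
f=grab_frame("scene"); crop(f,290,100,390,210,"c1s.png",5)
E
```

```text
t 12.5 p [432.3 266.8 228.8] rot [-179.8    0.7   96.2] F [-0.1 -0.3 -0.6] w 91.5 j6 25.0
4 rows; dist [  1.6   1.2 -73.8] dyaw -0.2
dx 0.01 dy 0.02 dz 0.92 yaw 0.00
dx 0.01 dy 0.02 dz 0.92 yaw 0.00
dx 0.01 dy 0.02 dz 0.92 yaw 0.00
dx 0.01 dy 0.02 dz 0.92 yaw 0.00
```

View pics/c1s.png

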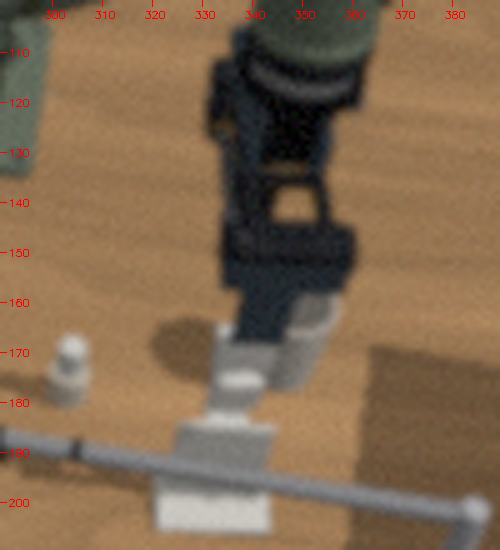

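View pics/c1.png

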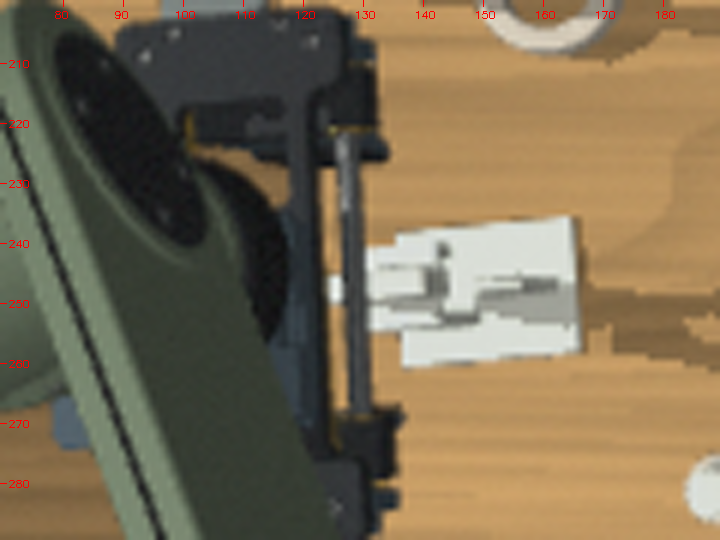

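drive_tool:
  moves:
    - {"claw":-1,"dx":0,"dy":0.04,"dz":0.9,"yaw":0}
    - {"claw":-1,"dx":0,"dy":0.04,"dz":0.9,"yaw":0}
    - {"claw":-1,"dx":0,"dy":0,"dz":0.9,"yaw":0}
    - {"claw":-1,"dx":0,"dy":0,"dz":0.8,"yaw":0}
    - {"claw":0.4,"dx":0,"dy":0,"dz":0,"yaw":0}
  grip_force: 30

```text
time_s: 13.22
ee_pos: [432.4, 263.0, 156.7]
ee_rot: [-179.6, 0.9, 96.1]
force: [0.4, 0.2, 0.4]
gripper_width: 84.2
```

drive_tool:
  moves:
    - {"claw":1,"dx":0,"dy":0,"dz":0,"yaw":0}
    - {"claw":1,"dx":0,"dy":0,"dz":0,"yaw":0}
    - {"claw":1,"dx":0,"dy":0,"dz":0,"yaw":0}
    - {"claw":1,"dx":0,"dy":0,"dz":0,"yaw":0}
    - {"claw":1,"dx":0,"dy":0,"dz":0,"yaw":0}

```text
time_s: 13.85
ee_pos: [433.8, 263.6, 159.4]
ee_rot: [-179.8, 0.8, 96.1]
force: [-0.8, 0.1, 0.2]
gripper_width: 33.9
```

drive_tool:
  moves:
    - {"claw":1,"dx":0,"dy":0,"dz":0,"yaw":0}
    - {"claw":1,"dx":0,"dy":0,"dz":0,"yaw":0}
    - {"claw":1,"dx":0,"dy":0,"dz":0,"yaw":0}
    - {"claw":1,"dx":0,"dy":0,"dz":0,"yaw":0}
    - {"claw":1,"dx":0,"dy":0,"dz":0,"yaw":0}

```text
time_s: 14.48
ee_pos: [433.8, 263.6, 159.4]
ee_rot: [-179.8, 0.8, 96.1]
force: [-0.5, -0.1, -0.2]
gripper_width: 11.6
```

Gripped at 11.6 mm. Next I lift to mouth level.

drive_tool:
  moves:
    - {"claw":1,"dx":0,"dy":0,"dz":-0.5,"yaw":0}
    - {"claw":1,"dx":0,"dy":0,"dz":-1,"yaw":0}
    - {"claw":1,"dx":0,"dy":0,"dz":-1,"yaw":0}
    - {"claw":1,"dx":0,"dy":0,"dz":-1,"yaw":0}
    - {"claw":1,"dx":0,"dy":0,"dz":-1,"yaw":0}

```text
time_s: 15.1
ee_pos: [431.7, 263.7, 250.3]
ee_rot: [-179.3, 1.0, 96.1]
force: [0.0, -0.4, -3.5]
gripper_width: 11.8
```

```bash
python3 plan.py 528.6 315.5 265 86.5 20
```

```text
t 15.1 p [431.7 263.7 250.3] rot [-179.3    1.    96.1] F [ 0.  -0.4 -3.5] w 11.8 j6 25.0
6 rows; dist [96.9 51.8 14.7] dyaw -9.6
dx 0.34 dy 0.85 dz -0.12 yaw 0.19
dx 0.37 dy 0.84 dz -0.12 yaw 0.19
dx 0.39 dy 0.83 dz -0.12 yaw 0.19
dx 0.41 dy 0.82 dz -0.12 yaw 0.19
dx 0.44 dy 0.80 dz -0.12 yaw 0.19
dx 0.46 dy 0.79 dz -0.12 yaw 0.19
```

drive_tool:
  moves:
    - {"claw":1,"dx":0.34,"dy":0.8,"dz":-0.15,"yaw":0.22}
    - {"claw":1,"dx":0.37,"dy":0.8,"dz":-0.15,"yaw":0.22}
    - {"claw":1,"dx":0.39,"dy":0.8,"dz":-0.15,"yaw":0.22}
    - {"claw":1,"dx":0.41,"dy":0.8,"dz":-0.15,"yaw":0.22}
    - {"claw":1,"dx":0.44,"dy":0.8,"dz":-0.15,"yaw":0.22}

```text
time_s: 15.72
ee_pos: [511.2, 306.5, 267.4]
ee_rot: [-179.6, 1.1, 86.3]
force: [0.1, -0.8, -2.8]
gripper_width: 11.6
```

```bash
python3 plan.py 528.6 315.5 265 86.5 20;  python3 - <<'E'
from h import *
f=grab_frame("top"); crop(f,60,150,190,260,"c2.png",6)
f=grab_frame("scene"); crop(f,300,100,420,220,"c2s.png",6)
E
```

```text
t 15.72 p [511.2 306.5 267.4] rot [-179.6    1.1   86.3] F [ 0.1 -0.8 -2.8] w 11.6 j6 34.0
1 rows; dist [17.4  9.  -2.4] dyaw 0.2
dx 0.51 dy 0.84 dz 0.12 yaw -0.02
```

View pics/c2s.png

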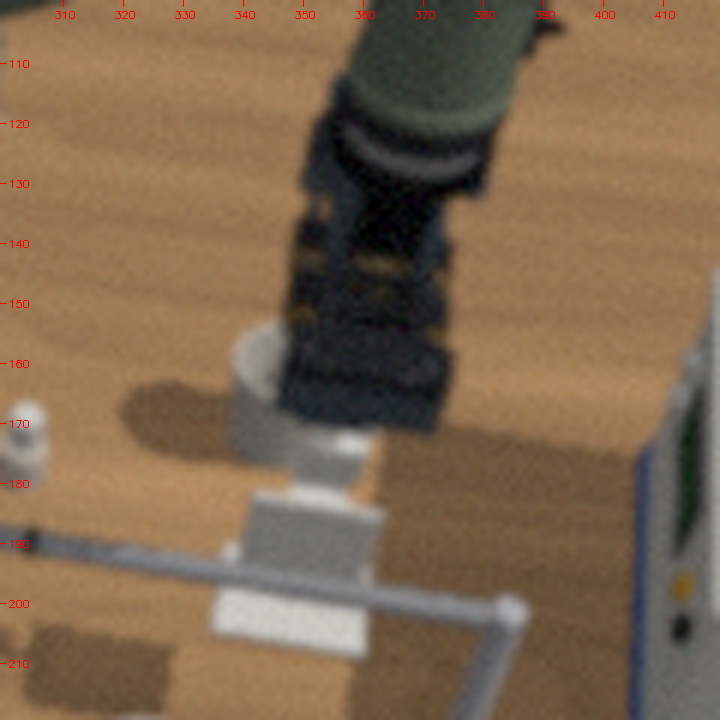

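View pics/c2.png

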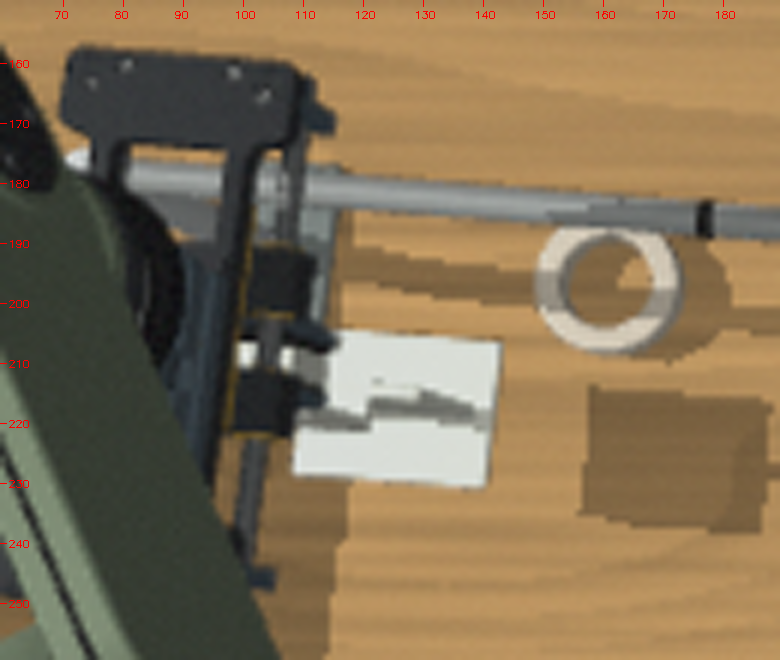

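```bash
python3 plan.py 588.5 311.8 265.5 86.5 15
```

```text
t 15.82 p [512.2 307.  267. ] rot [-179.6    1.1   86.4] F [ 0.3  1.8 -2.4] w 11.9 j6 34.0
6 rows; dist [76.3  4.8 -1.5] dyaw 0.1
dx 0.08 dy 0.63 dz 0.01 yaw -0.00
dx 0.08 dy 0.63 dz 0.01 yaw -0.00
dx 0.08 dy 0.63 dz 0.01 yaw -0.00
dx 0.08 dy 0.63 dz 0.01 yaw -0.00
dx 0.08 dy 0.63 dz 0.01 yaw -0.00
dx 0.08 dy 0.63 dz 0.01 yaw -0.00
```

drive_tool:
  moves:
    - {"claw":1,"dx":0.08,"dy":0.62,"dz":0.02,"yaw":0}
    - {"claw":1,"dx":0.08,"dy":0.62,"dz":0.02,"yaw":0}
    - {"claw":1,"dx":0.08,"dy":0.62,"dz":0,"yaw":0}
    - {"claw":1,"dx":0.08,"dy":0.62,"dz":0,"yaw":0}
    - {"claw":1,"dx":0.08,"dy":0.62,"dz":0,"yaw":0}

```text
time_s: 16.45
ee_pos: [576.7, 310.1, 265.4]
ee_rot: [-179.5, 1.2, 86.5]
force: [-0.1, 0.5, -3.8]
gripper_width: 11.8
```

```bash
python3 plan.py 588.5 311.8 265.5 86.5 15
```

```text
t 16.45 p [576.7 310.1 265.4] rot [-179.5    1.2   86.5] F [-0.1  0.5 -3.8] w 11.8 j6 31.0
1 rows; dist [11.8  1.7  0.1] dyaw 0.0
dx 0.12 dy 0.58 dz -0.01 yaw -0.01
```

drive_tool:
  moves:
    - {"claw":1,"dx":0.06,"dy":0.3,"dz":0,"yaw":0}
    - {"claw":1,"dx":0.05,"dy":0.25,"dz":0,"yaw":0}
    - {"claw":1,"dx":0,"dy":0,"dz":0,"yaw":0}

```text
time_s: 16.82
ee_pos: [589.4, 311.6, 264.5]
ee_rot: [-179.5, 1.2, 86.4]
force: [-1.2, -0.5, -2.2]
gripper_width: 11.9
```

drive_tool:
  moves:
    - {"claw":1,"dx":0,"dy":0,"dz":0.3,"yaw":0}
    - {"claw":1,"dx":0,"dy":0,"dz":0.3,"yaw":0}
    - {"claw":1,"dx":0,"dy":0,"dz":0.25,"yaw":0}

```text
time_s: 17.2
ee_pos: [588.4, 311.4, 246.9]
ee_rot: [-179.5, 1.2, 86.5]
force: [-0.1, 0.9, -3.0]
gripper_width: 11.8
```

drive_tool:
  moves:
    - {"claw":1,"dx":0,"dy":0,"dz":0.2,"yaw":0}
    - {"claw":1,"dx":0,"dy":0,"dz":0.2,"yaw":0}

```text
time_s: 17.45
ee_pos: [587.9, 311.1, 238.1]
ee_rot: [-179.4, 1.2, 86.5]
force: [0.5, -0.3, -1.9]
gripper_width: 11.7
```

```bash
python3 - <<'E'
from h import *
f=grab_frame("top"); crop(f,60,140,180,240,"c3.png",6)
f=grab_frame("scene"); crop(f,310,110,410,230,"c3s.png",6)
E
```

```text
(no output)
```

View pics/c3s.png

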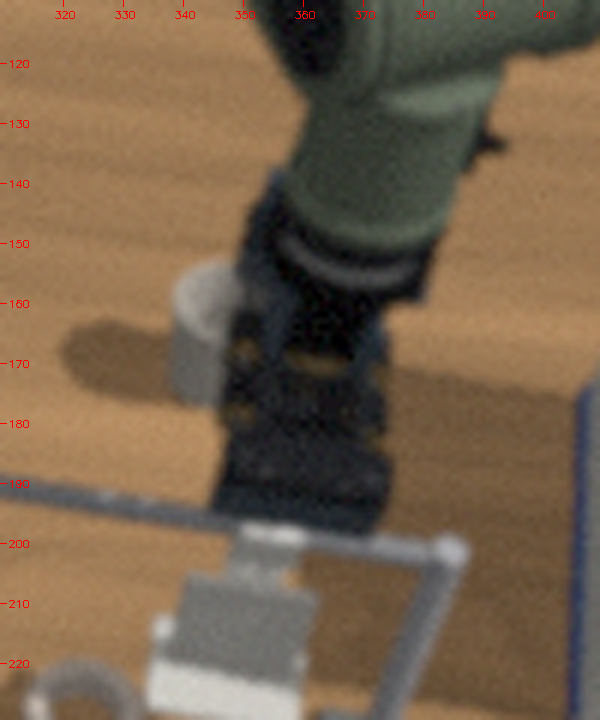

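View pics/c3.png

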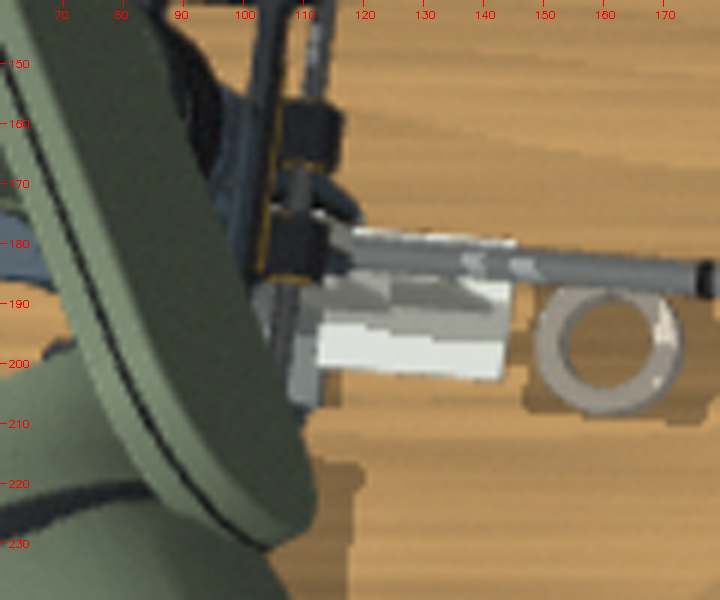

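The carrier is hooked, with its lip on the far side of the bar. I'll slide it now.

```bash
python3 plan.py 575.5 133.1 236.5 86.5 19
```

```text
t 17.55 p [587.7 311.  237.7] rot [-179.4    1.2   86.5] F [-0.   0.5 -2.4] w 11.5 j6 31.0
10 rows; dist [ -12.2 -177.9   -1.2] dyaw 0.0
dx -0.89 dy -0.01 dz 0.01 yaw -0.00
dx -0.89 dy -0.01 dz 0.01 yaw -0.00
dx -0.89 dy -0.01 dz 0.01 yaw -0.00
dx -0.89 dy -0.01 dz 0.01 yaw -0.00
dx -0.89 dy -0.01 dz 0.01 yaw -0.00
dx -0.89 dy -0.01 dz 0.01 yaw -0.00
dx -0.89 dy -0.01 dz 0.01 yaw -0.00
dx -0.89 dy -0.01 dz 0.01 yaw -0.00
dx -0.89 dy -0.01 dz 0.01 yaw -0.00
dx -0.89 dy -0.01 dz 0.01 yaw -0.00
```

drive_tool:
  moves:
    - {"claw":1,"dx":-0.6,"dy":-0.01,"dz":0.03,"yaw":0}
    - {"claw":1,"dx":-0.6,"dy":-0.01,"dz":0.02,"yaw":0}
    - {"claw":1,"dx":-0.6,"dy":-0.01,"dz":0.02,"yaw":0}
    - {"claw":1,"dx":-0.6,"dy":-0.01,"dz":0.02,"yaw":0}

```text
time_s: 18.05
ee_pos: [583.9, 259.9, 237.5]
ee_rot: [-179.4, 1.2, 86.5]
force: [-0.1, -0.8, -3.0]
gripper_width: 11.8
```

```bash
python3 plan.py 575.5 133.1 236.5 86.5 13|head -3
```

```text
t 18.05 p [583.9 259.9 237.5] rot [-179.4    1.2   86.5] F [-0.1 -0.8 -3. ] w 11.8 j6 27.0
10 rows; dist [  -8.4 -126.8   -1. ] dyaw 0.0
dx -0.64 dy -0.00 dz 0.01 yaw -0.00
```

drive_tool:
  moves:
    - {"claw":1,"dx":-0.6,"dy":-0.01,"dz":0.03,"yaw":0}
    - {"claw":1,"dx":-0.6,"dy":0,"dz":0.02,"yaw":0}
    - {"claw":1,"dx":-0.6,"dy":0,"dz":0.02,"yaw":0}
    - {"claw":1,"dx":-0.6,"dy":0,"dz":0.02,"yaw":0}
    - {"claw":1,"dx":-0.6,"dy":0,"dz":0.02,"yaw":0}

```text
time_s: 18.68
ee_pos: [579.7, 195.2, 236.9]
ee_rot: [-179.5, 1.2, 86.4]
force: [-0.3, -0.9, -3.2]
gripper_width: 11.7
```

```bash
python3 plan.py 575.5 133.1 236.5 86.5 13|head -3
```

```text
t 18.68 p [579.7 195.2 236.9] rot [-179.5    1.2   86.4] F [-0.3 -0.9 -3.2] w 11.7 j6 22.0
5 rows; dist [ -4.2 -62.1  -0.4] dyaw 0.1
dx -0.62 dy -0.00 dz 0.00 yaw -0.00
```

drive_tool:
  moves:
    - {"claw":1,"dx":-0.6,"dy":0,"dz":0.02,"yaw":0}
    - {"claw":1,"dx":-0.6,"dy":0,"dz":0.01,"yaw":0}
    - {"claw":1,"dx":-0.6,"dy":0,"dz":0.01,"yaw":0}
    - {"claw":1,"dx":-0.6,"dy":0,"dz":0.01,"yaw":0}
    - {"claw":1,"dx":-0.5,"dy":0,"dz":0.01,"yaw":0}

```text
time_s: 19.3
ee_pos: [575.9, 133.0, 237.1]
ee_rot: [-179.5, 1.2, 86.4]
force: [0.9, 0.2, -3.9]
gripper_width: 11.8
```

drive_tool:
  moves:
    - {"claw":1,"dx":0,"dy":0,"dz":0,"yaw":0}

```text
time_s: 19.42
ee_pos: [575.8, 132.3, 237.1]
ee_rot: [-179.5, 1.2, 86.4]
force: [-0.0, 0.2, -2.4]
gripper_width: 11.9
```

```bash
python3 plan.py 575.5 133.1 235 86.5 13|head -3;  python3 - <<'E'
from h import *
f=grab_frame("top"); crop(f,130,150,240,240,"c4.png",7)
f=grab_frame("scene"); crop(f,250,130,350,230,"c4s.png",7)
E
```

```text
t 19.43 p [575.8 132.3 237.1] rot [-179.5    1.2   86.4] F [-0.   0.2 -2.4] w 11.9 j6 16.0
1 rows; dist [-0.3  0.8 -2.1] dyaw 0.1
dx 0.04 dy -0.02 dz 0.11 yaw -0.02
```

View pics/c4s.png

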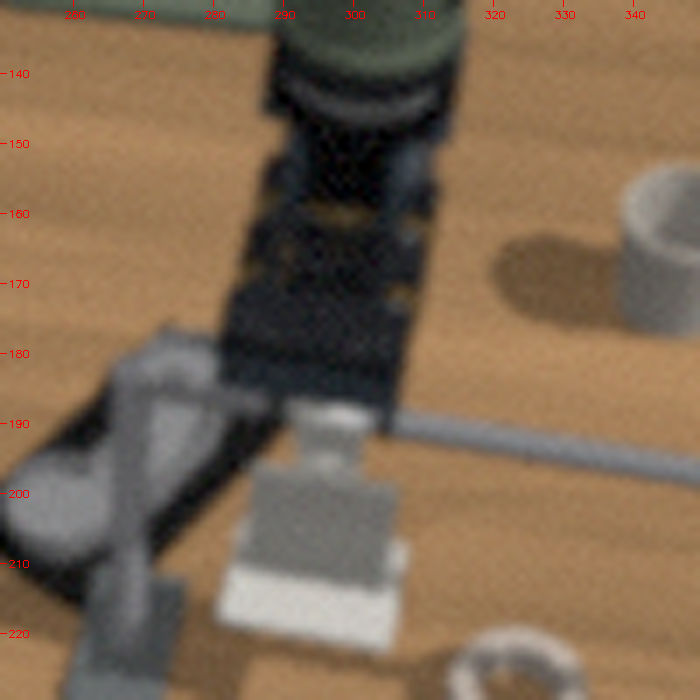

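View pics/c4.png

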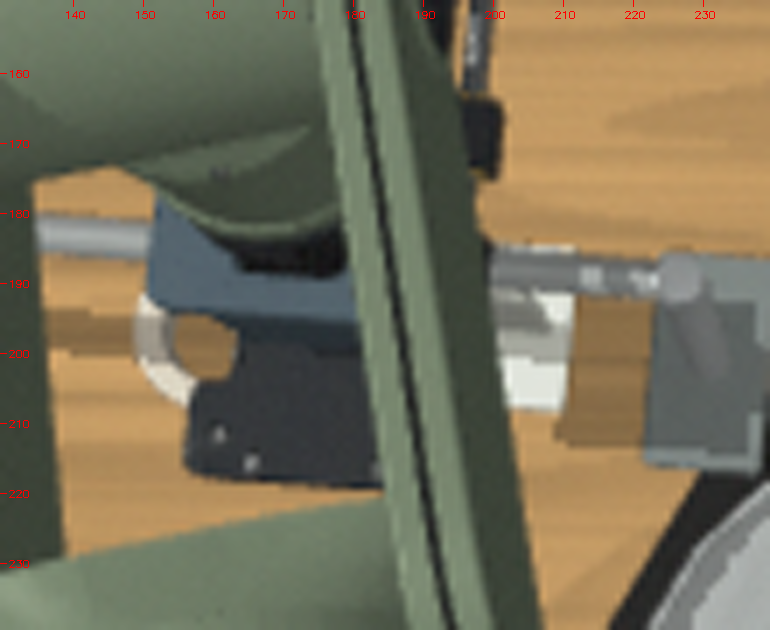

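drive_tool:
  moves:
    - {"claw":1,"dx":0.04,"dy":0,"dz":0.06,"yaw":0}
    - {"claw":1,"dx":0,"dy":0,"dz":0.06,"yaw":0}
    - {"claw":1,"dx":0,"dy":0,"dz":0,"yaw":0}

```text
time_s: 19.9
ee_pos: [576.1, 134.7, 235.5]
ee_rot: [-179.6, 1.2, 86.5]
force: [0.1, -0.6, -2.7]
gripper_width: 11.8
```

drive_tool:
  moves:
    - {"claw":1,"dx":-0.08,"dy":0,"dz":0.04,"yaw":0}
    - {"claw":1,"dx":0,"dy":0,"dz":0.05,"yaw":0}
    - {"claw":1,"dx":0,"dy":0,"dz":0.05,"yaw":0}
    - {"claw":1,"dx":0,"dy":0,"dz":0,"yaw":0}

```text
time_s: 20.4
ee_pos: [576.2, 134.3, 235.4]
ee_rot: [-179.7, 1.0, 86.5]
force: [0.0, 1.3, -1.3]
gripper_width: 12.0
```

drive_tool:
  moves:
    - {"claw":0.6,"dx":0,"dy":0,"dz":0,"yaw":0}
    - {"claw":0.3,"dx":0,"dy":0,"dz":0,"yaw":0}
    - {"claw":0,"dx":0,"dy":0,"dz":0,"yaw":0}
    - {"claw":-0.2,"dx":0,"dy":0,"dz":0,"yaw":0}
    - {"claw":-0.2,"dx":0,"dy":0,"dz":0,"yaw":0}

```text
time_s: 21.02
ee_pos: [576.8, 133.6, 234.5]
ee_rot: [-179.7, 1.1, 86.5]
force: [0.2, -0.4, 0.0]
gripper_width: 53.7
```

drive_tool:
  moves:
    - {"claw":-0.2,"dx":0,"dy":0,"dz":-0.3,"yaw":0}
    - {"claw":-0.2,"dx":0,"dy":0,"dz":-0.6,"yaw":0}
    - {"claw":-0.2,"dx":0,"dy":0,"dz":-1,"yaw":0}
    - {"claw":-0.2,"dx":0,"dy":0,"dz":-1,"yaw":0}
    - {"claw":-1,"dx":0,"dy":-1,"dz":-0.5,"yaw":0}

```text
time_s: 21.65
ee_pos: [557.3, 136.2, 306.5]
ee_rot: [-179.8, 1.1, 86.5]
force: [-0.8, 0.5, -0.7]
gripper_width: 61.8
```

drive_tool:
  moves:
    - {"claw":-1,"dx":-1,"dy":-1,"dz":0,"yaw":-0.8}
    - {"claw":-1,"dx":-1,"dy":-1,"dz":0,"yaw":-0.8}
    - {"claw":-1,"dx":-1,"dy":-1,"dz":0,"yaw":-0.8}
    - {"claw":-1,"dx":-1,"dy":-1,"dz":0,"yaw":-0.8}
    - {"claw":-1,"dx":-1,"dy":-1,"dz":0,"yaw":-0.8}

```text
time_s: 22.28
ee_pos: [469.3, 20.8, 311.8]
ee_rot: [-179.3, 0.7, 122.3]
force: [0.0, -0.0, -0.6]
gripper_width: 91.2
```

```bash
python3 plan.py 436.6 -139 200 160.5 26|head -8; python3 - <<'E'
from h import *
f=grab_frame("top"); cv2.imwrite("pics/top3.png",f["color"]); crop(f,150,160,240,220,"c5.png",8); np.savez("top3.npz",**f)
f=grab_frame("scene"); crop(f,230,130,350,230,"c5s.png",6)
E
```

```text
t 22.27 p [469.3  20.8 311.8] rot [-179.3    0.7  122.3] F [ 0.  -0.  -0.6] w 91.2 j6 -30.0
8 rows; dist [ -32.7 -159.8 -111.8] dyaw 38.2
dx -0.74 dy -0.71 dz 0.70 yaw -0.56
dx -0.67 dy -0.77 dz 0.70 yaw -0.56
dx -0.61 dy -0.82 dz 0.70 yaw -0.56
dx -0.54 dy -0.87 dz 0.70 yaw -0.56
dx -0.46 dy -0.91 dz 0.70 yaw -0.56
dx -0.39 dy -0.94 dz 0.70 yaw -0.56
```

View pics/top3.png

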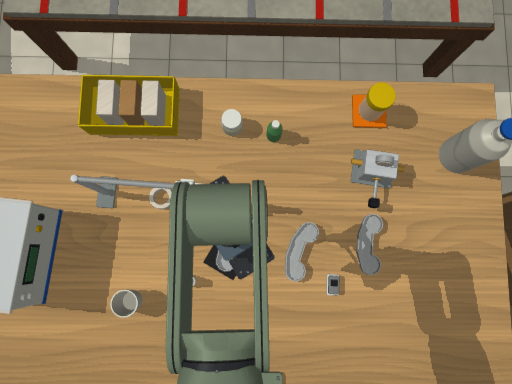

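View pics/c5.png

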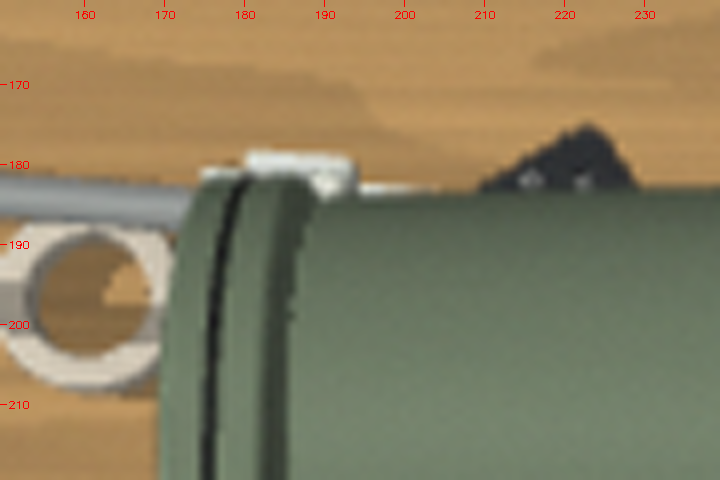

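View pics/c5s.png

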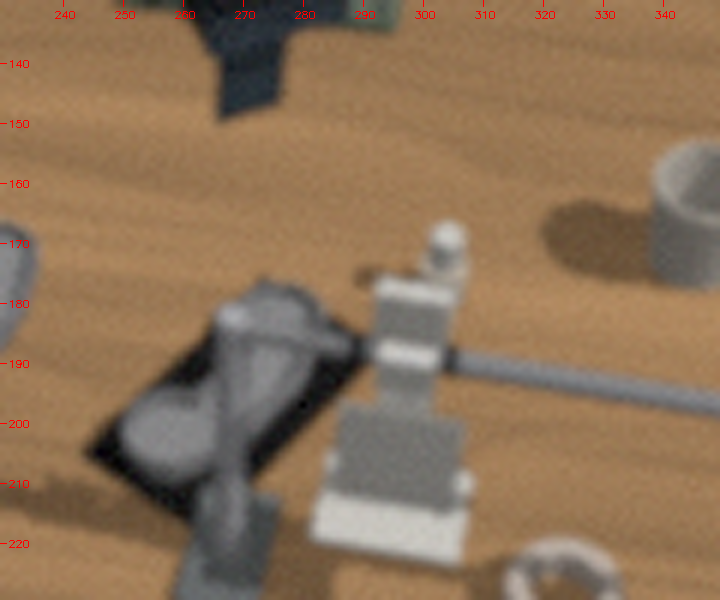

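The carrier hangs between the bands, and d1 and d2 look unobstructed. I'll refit them before grasping.

```bash
python3 - <<'E'
from dish import *
f=dict(np.load("top3.npz"))
for n,box,seed,init in(("d1",(280,218,324,286),(295,250),(436.6,-139,np.radians(-19.5))),("d2",(350,208,392,282),(365,245),(455,-334.7,np.radians(-4.2)))):
    ps,co,m=fit(f,box,seed,init); print(n,np.round(ps[:2],1),np.degrees(ps[2]).round(1),round(co,1),m.sum())
E
```

```text
d1 [ 436.5 -139.1] -19.5 43.2 1056.0
d2 [ 454.9 -334.5] -5.0 89.4 1031.0
```

drive_tool:
  moves:
    - {"claw":-1,"dx":-0.74,"dy":-0.7,"dz":0.4,"yaw":-0.6}
    - {"claw":-1,"dx":-0.67,"dy":-0.77,"dz":0.6,"yaw":-0.6}
    - {"claw":-1,"dx":-0.6,"dy":-0.82,"dz":0.7,"yaw":-0.6}
    - {"claw":-1,"dx":-0.54,"dy":-0.87,"dz":0.7,"yaw":-0.6}
    - {"claw":-1,"dx":-0.46,"dy":-0.9,"dz":0.7,"yaw":-0.6}

```text
time_s: 23.0
ee_pos: [447.2, -78.7, 252.3]
ee_rot: [-179.3, 0.5, 148.3]
force: [-0.6, -0.5, 0.0]
gripper_width: 91.1
```

```bash
python3 plan.py 436.6 -139 140 160.5 20
```

```text
t 23.0 p [447.2 -78.7 252.3] rot [-179.3    0.5  148.3] F [-0.6 -0.5  0. ] w 91.1 j6 -69.0
7 rows; dist [ -10.6  -60.3 -112.3] dyaw 12.2
dx -0.16 dy -0.41 dz 0.80 yaw -0.20
dx -0.15 dy -0.41 dz 0.80 yaw -0.20
dx -0.14 dy -0.42 dz 0.80 yaw -0.20
dx -0.12 dy -0.42 dz 0.80 yaw -0.20
dx -0.11 dy -0.42 dz 0.80 yaw -0.20
dx -0.10 dy -0.43 dz 0.80 yaw -0.20
dx -0.09 dy -0.43 dz 0.80 yaw -0.20
```

drive_tool:
  moves:
    - {"claw":-1,"dx":-0.2,"dy":-0.58,"dz":0.8,"yaw":-0.28}
    - {"claw":-1,"dx":-0.2,"dy":-0.58,"dz":0.8,"yaw":-0.28}
    - {"claw":-1,"dx":-0.18,"dy":-0.58,"dz":0.8,"yaw":-0.28}
    - {"claw":-1,"dx":-0.16,"dy":-0.58,"dz":0.8,"yaw":-0.28}
    - {"claw":-1,"dx":-0.14,"dy":-0.58,"dz":0.8,"yaw":-0.28}

```text
time_s: 23.62
ee_pos: [435.0, -136.8, 171.6]
ee_rot: [-179.4, 0.4, 160.4]
force: [0.2, 0.2, 0.7]
gripper_width: 91.5
```

```bash
python3 plan.py 436.6 -139.1 60 160.5 20
```

```text
t 23.62 p [ 435.  -136.8  171.6] rot [-179.4    0.4  160.4] F [0.2 0.2 0.7] w 91.5 j6 -89.0
6 rows; dist [   1.6   -2.3 -111.6] dyaw 0.1
dx -0.02 dy -0.01 dz 0.93 yaw -0.00
dx -0.02 dy -0.01 dz 0.93 yaw -0.00
dx -0.02 dy -0.01 dz 0.93 yaw -0.00
dx -0.02 dy -0.01 dz 0.93 yaw -0.00
dx -0.02 dy -0.01 dz 0.93 yaw -0.00
dx -0.02 dy -0.01 dz 0.93 yaw -0.00
```

drive_tool:
  moves:
    - {"claw":-1,"dx":-0.06,"dy":0,"dz":0.9,"yaw":0}
    - {"claw":-1,"dx":-0.04,"dy":0,"dz":0.9,"yaw":0}
    - {"claw":-1,"dx":-0.02,"dy":0,"dz":0.9,"yaw":0}
    - {"claw":-1,"dx":-0.02,"dy":0,"dz":0.9,"yaw":0}
    - {"claw":-1,"dx":-0.02,"dy":0,"dz":0.9,"yaw":0}

```text
time_s: 24.25
ee_pos: [438.1, -134.8, 80.1]
ee_rot: [-179.6, 0.5, 159.9]
force: [-0.4, -0.1, 0.6]
gripper_width: 90.8
```

```bash
python3 plan.py 436.6 -139.1 16 160.5 20
```

```text
t 24.25 p [ 438.1 -134.8   80.1] rot [-179.6    0.5  159.9] F [-0.4 -0.1  0.6] w 90.8 j6 -88.0
4 rows; dist [ -1.5  -4.3 -64.1] dyaw 0.6
dx -0.00 dy -0.06 dz 0.80 yaw -0.02
dx -0.00 dy -0.06 dz 0.80 yaw -0.02
dx -0.00 dy -0.06 dz 0.80 yaw -0.02
dx -0.00 dy -0.06 dz 0.80 yaw -0.02
```

drive_tool:
  moves:
    - {"claw":-1,"dx":0,"dy":-0.1,"dz":0.7,"yaw":-0.04}
    - {"claw":-1,"dx":0,"dy":-0.06,"dz":0.7,"yaw":-0.02}
    - {"claw":-1,"dx":0,"dy":-0.06,"dz":0.7,"yaw":-0.02}
    - {"claw":-1,"dx":0,"dy":-0.04,"dz":0.7,"yaw":0}
    - {"claw":-1,"dx":0,"dy":0,"dz":0.15,"yaw":0}

```text
time_s: 24.88
ee_pos: [436.0, -135.4, 19.6]
ee_rot: [-179.7, 0.4, 160.2]
force: [-0.4, 0.5, 0.7]
gripper_width: 91.3
```

```bash
python3 plan.py 436.6 -139.1 16 160.5 20
```

```text
t 24.88 p [ 436.  -135.4   19.6] rot [-179.7    0.4  160.2] F [-0.4  0.5  0.7] w 91.3 j6 -88.0
1 rows; dist [ 0.6 -3.7 -3.6] dyaw 0.3
dx -0.09 dy -0.16 dz 0.18 yaw -0.03
```

drive_tool:
  moves:
    - {"claw":-1,"dx":-0.1,"dy":-0.18,"dz":0.15,"yaw":-0.03}
    - {"claw":-1,"dx":0,"dy":0,"dz":0,"yaw":0}

```text
time_s: 25.12
ee_pos: [437.3, -139.2, 17.2]
ee_rot: [-179.8, 0.5, 160.5]
force: [0.7, -0.2, -0.2]
gripper_width: 91.3
```

```bash
python3 plan.py 436.6 -139.1 15 160.5 20
```

```text
t 25.12 p [ 437.3 -139.2   17.2] rot [-179.8    0.5  160.5] F [ 0.7 -0.2 -0.2] w 91.3 j6 -89.0
1 rows; dist [-0.7  0.1 -2.2] dyaw -0.0
dx 0.03 dy -0.01 dz 0.11 yaw 0.00
```

drive_tool:
  moves:
    - {"claw":0,"dx":0.03,"dy":0,"dz":0.1,"yaw":0}
    - {"claw":0.1,"dx":0,"dy":0,"dz":0,"yaw":0}
    - {"claw":0.5,"dx":0,"dy":0,"dz":0,"yaw":0}
    - {"claw":1,"dx":0,"dy":0,"dz":0,"yaw":0}
    - {"claw":1,"dx":0,"dy":0,"dz":0,"yaw":0}
  grip_force: 30

```text
time_s: 25.75
ee_pos: [437.3, -139.2, 16.0]
ee_rot: [-179.8, 0.6, 160.5]
force: [0.5, -0.3, 0.1]
gripper_width: 44.1
```

drive_tool:
  moves:
    - {"claw":1,"dx":0,"dy":0,"dz":0,"yaw":0}
    - {"claw":1,"dx":0,"dy":0,"dz":0,"yaw":0}
    - {"claw":1,"dx":0,"dy":0,"dz":0,"yaw":0}

```text
time_s: 26.12
ee_pos: [437.3, -139.2, 16.0]
ee_rot: [-179.8, 0.6, 160.5]
force: [-0.0, 0.4, 1.7]
gripper_width: 41.8
```

drive_tool:
  moves:
    - {"claw":1,"dx":0,"dy":0,"dz":-0.5,"yaw":0}
    - {"claw":1,"dx":0,"dy":0,"dz":-0.9,"yaw":0}
    - {"claw":1,"dx":0,"dy":0,"dz":-0.9,"yaw":0}
    - {"claw":1,"dx":0,"dy":0,"dz":-0.9,"yaw":0}
    - {"claw":1,"dx":0,"dy":0,"dz":-0.5,"yaw":0}

```text
time_s: 26.75
ee_pos: [435.6, -138.3, 93.1]
ee_rot: [-179.8, 0.4, 160.5]
force: [-0.4, -0.5, -1.4]
gripper_width: 41.5
```

```bash
python3 plan.py 461.2 42.4 90 150.6 18; python3 - <<'E'
from h import *
f=grab_frame("scene"); crop(f,130,130,310,260,"d1s.png",4)
E
```

```text
t 26.75 p [ 435.6 -138.3   93.1] rot [-179.8    0.4  160.5] F [-0.4 -0.5 -1.4] w 41.5 j6 -89.0
11 rows; dist [ 25.6 180.7  -3.1] dyaw -9.9
dx 0.17 dy 0.81 dz 0.01 yaw 0.10
dx 0.18 dy 0.81 dz 0.01 yaw 0.10
dx 0.19 dy 0.81 dz 0.01 yaw 0.10
dx 0.20 dy 0.80 dz 0.01 yaw 0.10
dx 0.22 dy 0.80 dz 0.01 yaw 0.10
dx 0.23 dy 0.80 dz 0.01 yaw 0.10
dx 0.24 dy 0.79 dz 0.01 yaw 0.10
dx 0.25 dy 0.79 dz 0.01 yaw 0.10
dx 0.27 dy 0.79 dz 0.01 yaw 0.10
dx 0.28 dy 0.78 dz 0.01 yaw 0.10
dx 0.29 dy 0.78 dz 0.01 yaw 0.10
```

View pics/d1s.png

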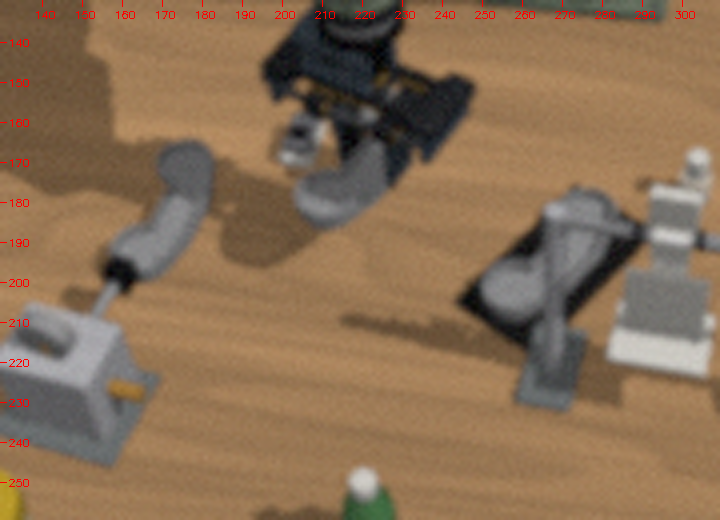

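The dish is held level.

drive_tool:
  moves:
    - {"claw":1,"dx":0.17,"dy":0.8,"dz":0,"yaw":0.1}
    - {"claw":1,"dx":0.18,"dy":0.8,"dz":0,"yaw":0.1}
    - {"claw":1,"dx":0.19,"dy":0.8,"dz":0,"yaw":0.1}
    - {"claw":1,"dx":0.2,"dy":0.8,"dz":0,"yaw":0.1}
    - {"claw":1,"dx":0.22,"dy":0.8,"dz":0,"yaw":0.1}

```text
time_s: 27.42
ee_pos: [446.3, -55.4, 92.6]
ee_rot: [-179.8, 0.4, 155.9]
force: [0.0, -0.3, -1.8]
gripper_width: 41.7
```

```bash
python3 plan.py 461.2 42.4 85 150.6 18
```

```text
t 27.43 p [446.3 -55.4  92.6] rot [-179.8    0.4  155.9] F [ 0.  -0.3 -1.8] w 41.7 j6 -74.0
6 rows; dist [14.9 97.8 -7.6] dyaw -5.3
dx 0.22 dy 0.79 dz 0.06 yaw 0.10
dx 0.23 dy 0.79 dz 0.06 yaw 0.10
dx 0.24 dy 0.79 dz 0.06 yaw 0.10
dx 0.26 dy 0.78 dz 0.06 yaw 0.10
dx 0.27 dy 0.78 dz 0.06 yaw 0.10
dx 0.28 dy 0.78 dz 0.06 yaw 0.10
```

drive_tool:
  moves:
    - {"claw":1,"dx":0.22,"dy":0.78,"dz":0.05,"yaw":0.1}
    - {"claw":1,"dx":0.23,"dy":0.78,"dz":0.05,"yaw":0.1}
    - {"claw":1,"dx":0.24,"dy":0.78,"dz":0.05,"yaw":0.1}
    - {"claw":1,"dx":0.26,"dy":0.78,"dz":0.05,"yaw":0.1}
    - {"claw":1,"dx":0.27,"dy":0.78,"dz":0.05,"yaw":0.1}

```text
time_s: 28.05
ee_pos: [456.8, 28.2, 85.0]
ee_rot: [-179.7, 0.2, 151.4]
force: [-0.8, 0.9, -1.2]
gripper_width: 42.1
```

```bash
python3 plan.py 461.2 42.4 60 150.6 18
```

```text
t 28.05 p [456.8  28.2  85. ] rot [-179.7    0.2  151.4] F [-0.8  0.9 -1.2] w 42.1 j6 -59.0
2 rows; dist [  4.4  14.2 -25. ] dyaw -0.8
dx 0.07 dy 0.36 dz 0.63 yaw 0.05
dx 0.08 dy 0.36 dz 0.63 yaw 0.05
```

drive_tool:
  moves:
    - {"claw":1,"dx":0.07,"dy":0.36,"dz":0.5,"yaw":0.05}
    - {"claw":1,"dx":0.08,"dy":0.36,"dz":0.5,"yaw":0.05}
    - {"claw":1,"dx":0,"dy":0,"dz":0.4,"yaw":0}
    - {"claw":1,"dx":0,"dy":0,"dz":0,"yaw":0}

```text
time_s: 28.55
ee_pos: [460.1, 42.6, 53.6]
ee_rot: [-179.5, 0.1, 150.6]
force: [0.5, 0.3, -0.8]
gripper_width: 41.9
```

```bash
python3 plan.py 461.2 42.4 50 150.6 18
```

```text
t 28.55 p [460.1  42.6  53.6] rot [-1.795e+02  1.000e-01  1.506e+02] F [ 0.5  0.3 -0.8] w 41.9 j6 -56.0
1 rows; dist [ 1.1 -0.2 -3.6] dyaw -0.0
dx -0.05 dy 0.02 dz 0.18 yaw 0.00
```

drive_tool:
  moves:
    - {"claw":1,"dx":-0.05,"dy":0.02,"dz":0.2,"yaw":0}
    - {"claw":1,"dx":0,"dy":0,"dz":0.15,"yaw":0}
    - {"claw":1,"dx":0,"dy":0,"dz":0.1,"yaw":0}
    - {"claw":1,"dx":0,"dy":0,"dz":0,"yaw":0}

```text
time_s: 29.05
ee_pos: [461.6, 41.6, 44.4]
ee_rot: [-179.6, 0.1, 150.6]
force: [-0.4, 1.3, -1.6]
gripper_width: 41.4
```

```bash
python3 plan.py 461.2 42.4 50 150.6 18
```

```text
t 29.05 p [461.6  41.6  44.4] rot [-1.796e+02  1.000e-01  1.506e+02] F [-0.4  1.3 -1.6] w 41.4 j6 -56.0
1 rows; dist [-0.4  0.8  5.6] dyaw 0.0
dx 0.04 dy 0.03 dz -0.28 yaw -0.01
```

drive_tool:
  moves:
    - {"claw":1,"dx":0,"dy":0.04,"dz":0.12,"yaw":0}
    - {"claw":1,"dx":0,"dy":0,"dz":0.12,"yaw":0}
    - {"claw":1,"dx":0,"dy":0,"dz":0,"yaw":0}

```text
time_s: 29.42
ee_pos: [462.1, 42.3, 39.5]
ee_rot: [-179.6, 0.1, 150.6]
force: [0.8, -0.7, -1.2]
gripper_width: 41.8
```

drive_tool:
  moves:
    - {"claw":1,"dx":0,"dy":0,"dz":0.15,"yaw":0}
    - {"claw":1,"dx":0,"dy":0,"dz":0.12,"yaw":0}
    - {"claw":1,"dx":0,"dy":0,"dz":0.1,"yaw":0}
    - {"claw":1,"dx":0,"dy":0,"dz":0,"yaw":0}

```text
time_s: 29.92
ee_pos: [462.2, 42.3, 32.1]
ee_rot: [-179.6, 0.1, 150.6]
force: [-0.2, -0.2, 1.7]
gripper_width: 42.4
```

It seated at exactly the expected height (32.1). I'll release it.

drive_tool:
  moves:
    - {"claw":0.3,"dx":0,"dy":0,"dz":0,"yaw":0}
    - {"claw":-0.2,"dx":0,"dy":0,"dz":0,"yaw":0}
    - {"claw":-1,"dx":0,"dy":0,"dz":0,"yaw":0}
    - {"claw":-1,"dx":0,"dy":0,"dz":0,"yaw":0}
    - {"claw":-1,"dx":0,"dy":0,"dz":-0.1,"yaw":0}

```text
time_s: 30.55
ee_pos: [462.5, 42.3, 34.1]
ee_rot: [-179.6, 0.2, 150.6]
force: [-1.1, -0.8, -0.6]
gripper_width: 78.8
```

drive_tool:
  moves:
    - {"claw":-1,"dx":0,"dy":0,"dz":-0.8,"yaw":0}
    - {"claw":-1,"dx":0,"dy":0,"dz":-1,"yaw":0}
    - {"claw":-1,"dx":0,"dy":0,"dz":-1,"yaw":0}
    - {"claw":-1,"dx":0,"dy":0,"dz":-1,"yaw":0}
    - {"claw":-1,"dx":0,"dy":0,"dz":-1,"yaw":0}

```text
time_s: 31.18
ee_pos: [461.3, 43.0, 132.0]
ee_rot: [-179.5, -0.0, 150.6]
force: [-0.1, -0.5, -1.1]
gripper_width: 91.6
```

```bash
python3 plan.py 454.9 -334.6 140 175.6 26
```

```text
t 31.18 p [461.3  43.  132. ] rot [-179.5   -0.   150.6] F [-0.1 -0.5 -1.1] w 91.6 j6 -56.0
15 rows; dist [  -6.4 -377.6    8. ] dyaw 25.0
dx -0.60 dy -1.11 dz -0.03 yaw -0.19
dx -0.57 dy -1.12 dz -0.03 yaw -0.19
dx -0.53 dy -1.14 dz -0.03 yaw -0.19
dx -0.50 dy -1.15 dz -0.03 yaw -0.19
dx -0.47 dy -1.17 dz -0.03 yaw -0.19
dx -0.43 dy -1.18 dz -0.03 yaw -0.19
dx -0.40 dy -1.19 dz -0.03 yaw -0.19
dx -0.36 dy -1.21 dz -0.03 yaw -0.19
dx -0.33 dy -1.22 dz -0.03 yaw -0.19
dx -0.29 dy -1.22 dz -0.03 yaw -0.19
dx -0.26 dy -1.23 dz -0.03 yaw -0.19
dx -0.22 dy -1.24 dz -0.03 yaw -0.19
```

drive_tool:
  moves:
    - {"claw":-1,"dx":-0.54,"dy":-1,"dz":-0.1,"yaw":-0.25}
    - {"claw":-1,"dx":-0.5,"dy":-1,"dz":-0.1,"yaw":-0.25}
    - {"claw":-1,"dx":-0.46,"dy":-1,"dz":-0.1,"yaw":-0.25}
    - {"claw":-1,"dx":-0.42,"dy":-1,"dz":-0.1,"yaw":-0.25}
    - {"claw":-1,"dx":-0.38,"dy":-1,"dz":0,"yaw":-0.25}

```text
time_s: 31.8
ee_pos: [462.0, -69.0, 143.8]
ee_rot: [-179.6, 0.2, 161.8]
force: [-0.1, 0.4, 0.6]
gripper_width: 91.6
```

drive_tool:
  moves:
    - {"claw":-1,"dx":-0.33,"dy":-1,"dz":0,"yaw":-0.25}
    - {"claw":-1,"dx":-0.3,"dy":-1,"dz":0,"yaw":-0.25}
    - {"claw":-1,"dx":-0.26,"dy":-1,"dz":0,"yaw":-0.2}
    - {"claw":-1,"dx":-0.22,"dy":-1,"dz":0,"yaw":-0.2}
    - {"claw":-1,"dx":-0.2,"dy":-1,"dz":0,"yaw":-0.2}

```text
time_s: 32.42
ee_pos: [462.7, -176.0, 145.2]
ee_rot: [-179.6, 0.2, 171.6]
force: [-0.3, -1.1, 0.2]
gripper_width: 91.1
```

```bash
python3 plan.py 454.9 -334.6 140 175.6 26|head -4; python3 - <<'E'
from h import *
f=grab_frame("top"); cv2.imwrite("pics/top5.png",f["color"]); crop(f,150,165,280,280,"d3.png",6); np.savez("top5.npz",**f)
g=grab_frame("scene"); crop(g,130,130,340,250,"d3s.png",3);np.savez("scene5.npz",**g)
E
```

```text
t 32.42 p [ 462.7 -176.   145.2] rot [-179.6    0.2  171.6] F [-0.3 -1.1  0.2] w 91.1 j6 -103.0
7 rows; dist [  -7.8 -158.6   -5.2] dyaw 4.0
dx -0.11 dy -1.13 dz 0.04 yaw -0.07
dx -0.10 dy -1.13 dz 0.04 yaw -0.07
```

View pics/top5.png

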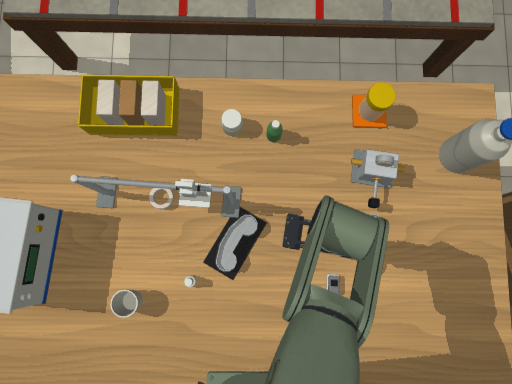

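View pics/d3.png

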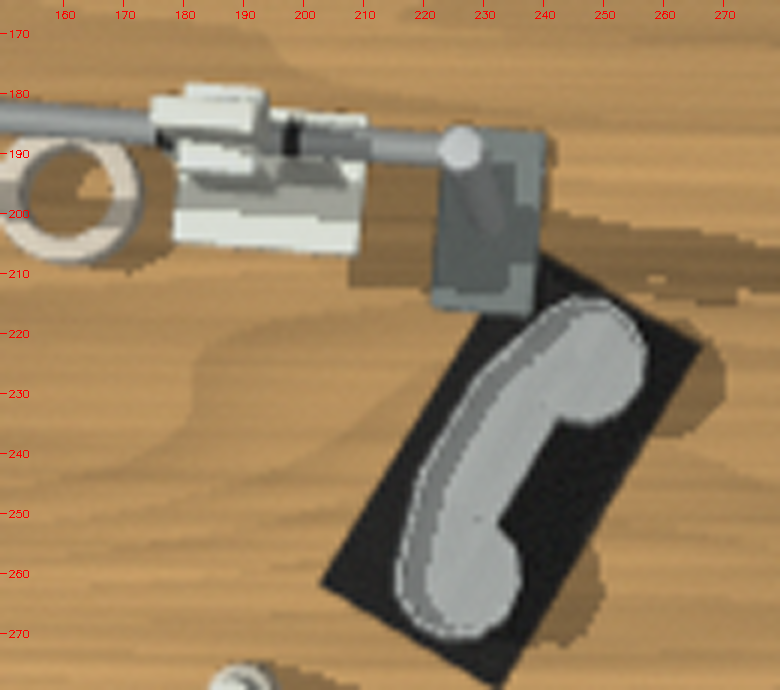

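View pics/d3s.png

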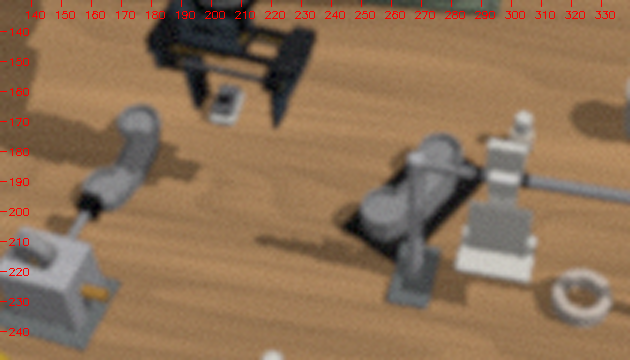

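The nested dish is level. Next I check the carrier's centring and the stack pose by overlay.

```bash
python3 - <<'E'
from dish import *
f=dict(np.load("top5.npz"))
def T(p,yaw,P):
    c,s=np.cos(yaw),np.sin(yaw);P=np.array(P,float);return np.c_[p[0]+c*P[:,0]-s*P[:,1],p[1]+s*P[:,0]+c*P[:,1],P[:,2]]
def box(x0,x1,y0,y1,z0,z1):
    C=np.array([(x,y,z) for x in(x0,x1) for y in(y0,y1) for z in(z0,z1)],float);o=[]
    for i in range(8):
        for b in(1,2,4):
            if not i&b: o.append(np.linspace(C[i],C[i|b],40))
    return np.vstack(o)
P=[((0,0,255),box(-32,32,-42,42,76,82)),((255,0,0),box(-6,6,-20,20,226,264)),((0,160,0),box(-17,17,-15,15,220,226))]
crop(f,160,165,240,225,"c6.png",10,[(c,proj(f,T((575.7,137.5),np.radians(-3.5),p))) for c,p in P])
ps,co,m=fit(f,(205,212,268,288),(232,225),(460.6,42.8,np.radians(-29.4)),z0=16); print(ps,np.degrees(ps[2]),co)
E
```

```text
(np.float64(460.5821165168471), np.float64(42.38466993359296), np.float64(-0.5089087857256758)) -29.158325579208775 59.73333333333334
```

View pics/c6.png

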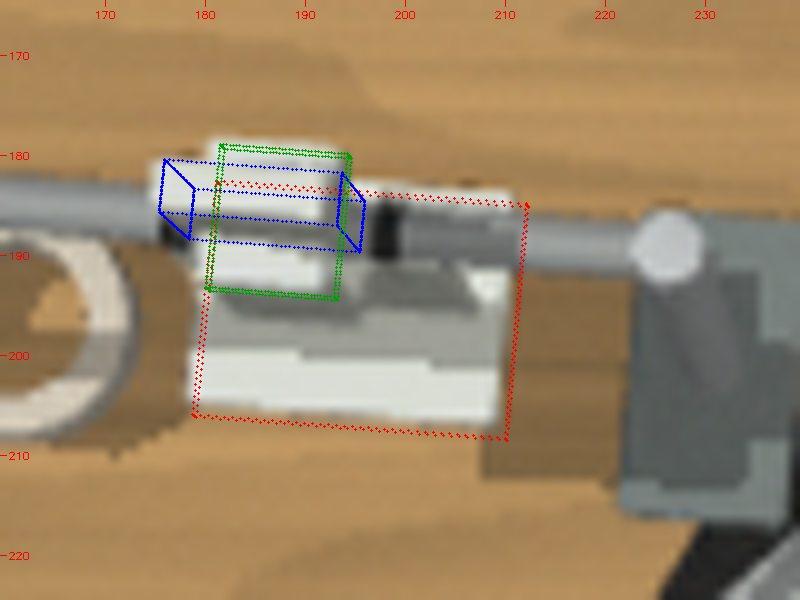

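```bash
python3 - <<'E'
from h import *
a=dict(np.load("scene0.npz"));b=dict(np.load("scene5.npz"))
x=np.vstack([np.hstack([cv2.resize(q["color"][155:215,140:205],None,fx=5,fy=5,interpolation=cv2.INTER_CUBIC) for q in(a,b)])]); cv2.imwrite("pics/cmp.png",x)
E
```

```text
(no output)
```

View pics/cmp.png

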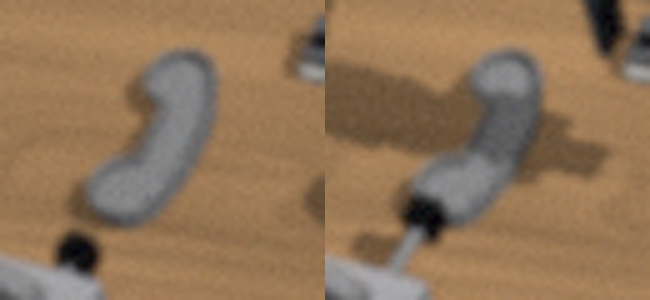

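d2 hasn't moved.

drive_tool:
  moves:
    - {"claw":-1,"dx":-0.1,"dy":-1,"dz":0.1,"yaw":-0.1}
    - {"claw":-1,"dx":-0.1,"dy":-1,"dz":0.1,"yaw":-0.1}
    - {"claw":-1,"dx":-0.1,"dy":-1,"dz":0.1,"yaw":-0.1}
    - {"claw":-1,"dx":-0.1,"dy":-1,"dz":0.1,"yaw":-0.1}
    - {"claw":-1,"dx":-0.1,"dy":-1,"dz":0.1,"yaw":-0.1}

```text
time_s: 33.15
ee_pos: [460.7, -275.2, 135.8]
ee_rot: [-179.7, 0.1, 175.8]
force: [0.5, 0.4, 0.5]
gripper_width: 91.6
```

```bash
python3 plan.py 455 -334.7 70 175.8 20
```

```text
t 33.15 p [ 460.7 -275.2  135.8] rot [-1.797e+02  1.000e-01  1.758e+02] F [0.5 0.4 0.5] w 91.6 j6 -118.0
5 rows; dist [ -5.7 -59.5 -65.8] dyaw -0.0
dx 0.01 dy -0.60 dz 0.66 yaw 0.00
dx 0.01 dy -0.60 dz 0.66 yaw 0.00
dx 0.01 dy -0.60 dz 0.66 yaw 0.00
dx 0.01 dy -0.60 dz 0.66 yaw 0.00
dx 0.01 dy -0.60 dz 0.66 yaw 0.00
```

drive_tool:
  moves:
    - {"claw":-1,"dx":0.01,"dy":-0.7,"dz":0.4,"yaw":0}
    - {"claw":-1,"dx":0.01,"dy":-0.7,"dz":0.6,"yaw":0}
    - {"claw":-1,"dx":0.01,"dy":-0.65,"dz":0.7,"yaw":0}
    - {"claw":-1,"dx":0.01,"dy":-0.6,"dz":0.8,"yaw":0}
    - {"claw":-1,"dx":0,"dy":-0.3,"dz":0.6,"yaw":0}

```text
time_s: 33.78
ee_pos: [455.2, -335.8, 69.6]
ee_rot: [-179.8, 0.1, 175.8]
force: [-0.4, -0.6, 0.3]
gripper_width: 91.6
```

```bash
python3 plan.py 455 -334.7 20 175.8 15
```

```text
t 33.77 p [ 455.2 -335.8   69.6] rot [-1.798e+02  1.000e-01  1.758e+02] F [-0.4 -0.6  0.3] w 91.6 j6 -123.0
4 rows; dist [ -0.2   1.1 -49.6] dyaw 0.0
dx 0.00 dy 0.01 dz 0.62 yaw -0.00
dx 0.00 dy 0.01 dz 0.62 yaw -0.00
dx 0.00 dy 0.01 dz 0.62 yaw -0.00
dx 0.00 dy 0.01 dz 0.62 yaw -0.00
```

drive_tool:
  moves:
    - {"claw":-1,"dx":0,"dy":0.02,"dz":0.7,"yaw":0}
    - {"claw":-1,"dx":0,"dy":0.02,"dz":0.7,"yaw":0}
    - {"claw":-1,"dx":0,"dy":0.02,"dz":0.7,"yaw":0}
    - {"claw":-1,"dx":0,"dy":0,"dz":0.4,"yaw":0}
    - {"claw":-1,"dx":0,"dy":0,"dz":0,"yaw":0}

```text
time_s: 34.4
ee_pos: [454.6, -333.5, 14.6]
ee_rot: [-180.0, -0.1, 175.8]
force: [-0.0, 0.2, -0.1]
gripper_width: 90.9
```

```bash
python3 plan.py 455 -334.7 16 175.8 15
```

```text
t 34.4 p [ 454.6 -333.5   14.6] rot [-1.800e+02 -1.000e-01  1.758e+02] F [-0.   0.2 -0.1] w 90.9 j6 -123.0
1 rows; dist [ 0.4 -1.2  1.4] dyaw 0.0
dx -0.02 dy -0.06 dz -0.07 yaw -0.00
```

drive_tool:
  moves:
    - {"claw":0,"dx":0,"dy":-0.06,"dz":-0.07,"yaw":0}
    - {"claw":0.1,"dx":0,"dy":0,"dz":0,"yaw":0}
    - {"claw":0.5,"dx":0,"dy":0,"dz":0,"yaw":0}
    - {"claw":1,"dx":0,"dy":0,"dz":0,"yaw":0}
    - {"claw":1,"dx":0,"dy":0,"dz":0,"yaw":0}

```text
time_s: 35.02
ee_pos: [455.6, -335.4, 17.8]
ee_rot: [-179.8, 0.1, 175.8]
force: [0.1, 0.2, 0.1]
gripper_width: 44.1
```

drive_tool:
  moves:
    - {"claw":1,"dx":0,"dy":0,"dz":0,"yaw":0}
    - {"claw":1,"dx":0,"dy":0,"dz":0,"yaw":0}
    - {"claw":1,"dx":0,"dy":0,"dz":0,"yaw":0}

```text
time_s: 35.4
ee_pos: [455.6, -335.4, 17.8]
ee_rot: [-179.8, 0.1, 175.8]
force: [0.6, -0.2, 0.1]
gripper_width: 41.9
```

drive_tool:
  moves:
    - {"claw":1,"dx":0,"dy":0,"dz":-0.4,"yaw":0}
    - {"claw":1,"dx":0.1,"dy":0,"dz":-0.8,"yaw":0}
    - {"claw":1,"dx":0.1,"dy":0,"dz":-1,"yaw":0}
    - {"claw":1,"dx":0.1,"dy":0,"dz":-1,"yaw":0}
    - {"claw":1,"dx":0,"dy":0,"dz":-1,"yaw":0}

```text
time_s: 36.02
ee_pos: [448.1, -334.1, 106.1]
ee_rot: [-179.9, -0.0, 175.8]
force: [-0.1, 0.2, -2.4]
gripper_width: 41.6
```

```bash
python3 plan.py 461.3 42.4 115 150.6 20
```

```text
t 36.02 p [ 448.1 -334.1  106.1] rot [-179.9   -0.   175.8] F [-0.1  0.2 -2.4] w 41.6 j6 -124.0
19 rows; dist [ 13.2 376.5   8.9] dyaw -25.2
dx 0.04 dy 0.99 dz -0.02 yaw 0.15
dx 0.06 dy 0.99 dz -0.02 yaw 0.15
dx 0.08 dy 0.99 dz -0.02 yaw 0.15
dx 0.11 dy 0.99 dz -0.02 yaw 0.15
dx 0.13 dy 0.98 dz -0.02 yaw 0.15
dx 0.15 dy 0.98 dz -0.02 yaw 0.15
dx 0.18 dy 0.98 dz -0.02 yaw 0.15
dx 0.20 dy 0.97 dz -0.02 yaw 0.15
dx 0.22 dy 0.97 dz -0.02 yaw 0.15
dx 0.24 dy 0.96 dz -0.02 yaw 0.15
dx 0.26 dy 0.96 dz -0.02 yaw 0.15
dx 0.29 dy 0.95 dz -0.02 yaw 0.15
```

drive_tool:
  moves:
    - {"claw":1,"dx":0.04,"dy":0.95,"dz":-0.05,"yaw":0.15}
    - {"claw":1,"dx":0.06,"dy":0.95,"dz":-0.05,"yaw":0.15}
    - {"claw":1,"dx":0.08,"dy":0.95,"dz":-0.05,"yaw":0.15}
    - {"claw":1,"dx":0.1,"dy":0.95,"dz":-0.05,"yaw":0.15}
    - {"claw":1,"dx":0.12,"dy":0.95,"dz":-0.05,"yaw":0.15}

```text
time_s: 36.65
ee_pos: [452.8, -238.8, 118.9]
ee_rot: [-179.6, 0.6, 169.0]
force: [-0.7, 0.7, -1.5]
gripper_width: 41.7
```

drive_tool:
  moves:
    - {"claw":1,"dx":0.14,"dy":0.95,"dz":-0.05,"yaw":0.15}
    - {"claw":1,"dx":0.16,"dy":0.95,"dz":-0.02,"yaw":0.15}
    - {"claw":1,"dx":0.18,"dy":0.95,"dz":-0.02,"yaw":0.15}
    - {"claw":1,"dx":0.2,"dy":0.95,"dz":-0.02,"yaw":0.15}
    - {"claw":1,"dx":0.22,"dy":0.95,"dz":-0.02,"yaw":0.15}

```text
time_s: 37.28
ee_pos: [457.9, -139.4, 126.7]
ee_rot: [-179.7, 1.0, 162.3]
force: [-0.3, 0.6, -1.1]
gripper_width: 41.5
```

```bash
python3 plan.py 461.3 42.4 115 150.6 18
```

```text
t 37.27 p [ 457.9 -139.4  126.7] rot [-179.7    1.   162.3] F [-0.3  0.6 -1.1] w 41.5 j6 -90.0
11 rows; dist [  3.4 181.8 -11.7] dyaw -11.7
dx 0.24 dy 0.79 dz 0.05 yaw 0.12
dx 0.25 dy 0.79 dz 0.05 yaw 0.12
dx 0.27 dy 0.78 dz 0.05 yaw 0.12
dx 0.28 dy 0.78 dz 0.05 yaw 0.12
dx 0.29 dy 0.77 dz 0.05 yaw 0.12
dx 0.31 dy 0.77 dz 0.05 yaw 0.12
dx 0.32 dy 0.76 dz 0.05 yaw 0.12
dx 0.34 dy 0.75 dz 0.05 yaw 0.12
dx 0.35 dy 0.75 dz 0.05 yaw 0.12
dx 0.37 dy 0.74 dz 0.05 yaw 0.12
dx 0.38 dy 0.73 dz 0.05 yaw 0.12
```

drive_tool:
  moves:
    - {"claw":1,"dx":0.24,"dy":0.79,"dz":0.06,"yaw":0.12}
    - {"claw":1,"dx":0.25,"dy":0.79,"dz":0.06,"yaw":0.12}
    - {"claw":1,"dx":0.27,"dy":0.78,"dz":0.06,"yaw":0.12}
    - {"claw":1,"dx":0.28,"dy":0.78,"dz":0.06,"yaw":0.12}
    - {"claw":1,"dx":0.29,"dy":0.77,"dz":0.06,"yaw":0.12}

```text
time_s: 37.9
ee_pos: [459.8, -54.3, 125.5]
ee_rot: [-179.8, 1.5, 156.9]
force: [0.3, 1.2, -1.2]
gripper_width: 41.8
```

drive_tool:
  moves:
    - {"claw":1,"dx":0.31,"dy":0.77,"dz":0.06,"yaw":0.12}
    - {"claw":1,"dx":0.32,"dy":0.76,"dz":0.06,"yaw":0.12}
    - {"claw":1,"dx":0.34,"dy":0.75,"dz":0.06,"yaw":0.12}
    - {"claw":1,"dx":0.35,"dy":0.75,"dz":0.06,"yaw":0.12}
    - {"claw":1,"dx":0.2,"dy":0.4,"dz":0.06,"yaw":0.1}

```text
time_s: 38.52
ee_pos: [461.6, 23.1, 123.9]
ee_rot: [179.9, 1.8, 151.8]
force: [-0.3, -0.9, -1.1]
gripper_width: 41.6
```

```bash
python3 plan.py 461.3 42.4 75 150.6 15
```

```text
t 38.52 p [461.6  23.1 123.9] rot [179.9   1.8 151.8] F [-0.3 -0.9 -1.1] w 41.6 j6 -59.0
4 rows; dist [ -0.3  19.3 -48.9] dyaw -1.2
dx 0.12 dy 0.21 dz 0.61 yaw 0.03
dx 0.12 dy 0.21 dz 0.61 yaw 0.03
dx 0.12 dy 0.21 dz 0.61 yaw 0.03
dx 0.12 dy 0.21 dz 0.61 yaw 0.03
```

drive_tool:
  moves:
    - {"claw":1,"dx":0.13,"dy":0.22,"dz":0.5,"yaw":0.03}
    - {"claw":1,"dx":0.13,"dy":0.22,"dz":0.5,"yaw":0.03}
    - {"claw":1,"dx":0.12,"dy":0.21,"dz":0.5,"yaw":0.03}
    - {"claw":1,"dx":0.08,"dy":0.14,"dz":0.5,"yaw":0.03}
    - {"claw":1,"dx":0,"dy":0,"dz":0,"yaw":0}

```text
time_s: 39.15
ee_pos: [461.6, 41.3, 80.8]
ee_rot: [179.9, 1.8, 150.7]
force: [0.3, -0.4, -1.5]
gripper_width: 42.4
```

```bash
python3 plan.py 461.3 42.4 68 150.6 15;python3 - <<'E'
from h import *
g=grab_frame("scene"); crop(g,220,130,330,240,"d4s.png",6)
E
```

```text
t 39.15 p [461.6  41.3  80.8] rot [179.9   1.8 150.7] F [ 0.3 -0.4 -1.5] w 42.4 j6 -56.0
1 rows; dist [ -0.3   1.1 -12.8] dyaw -0.1
dx 0.04 dy 0.04 dz 0.64 yaw 0.01
```

View pics/d4s.png

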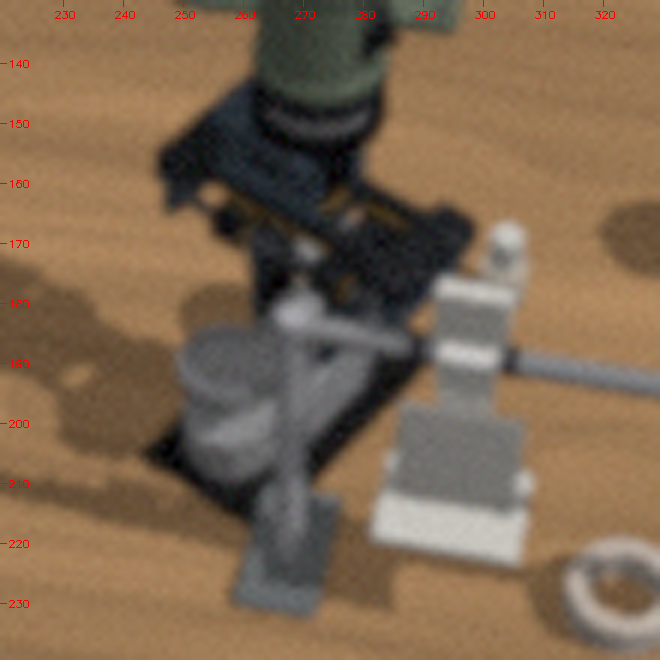

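drive_tool:
  moves:
    - {"claw":1,"dx":0.04,"dy":0.04,"dz":0.35,"yaw":0}
    - {"claw":1,"dx":0.02,"dy":0.02,"dz":0.25,"yaw":0}
    - {"claw":1,"dx":0,"dy":0,"dz":0,"yaw":0}

```text
time_s: 39.58
ee_pos: [462.4, 42.5, 68.9]
ee_rot: [179.8, 1.9, 150.7]
force: [-1.0, -0.4, -1.5]
gripper_width: 41.9
```

```bash
python3 plan.py 461.3 42.4 62 150.6 15
```

```text
t 39.58 p [462.4  42.5  68.9] rot [179.8   1.9 150.7] F [-1.  -0.4 -1.5] w 41.9 j6 -55.0
1 rows; dist [-1.1 -0.1 -6.9] dyaw -0.1
dx 0.05 dy -0.03 dz 0.34 yaw 0.01
```

drive_tool:
  moves:
    - {"claw":1,"dx":0.06,"dy":-0.02,"dz":0.2,"yaw":0}
    - {"claw":1,"dx":0.02,"dy":0,"dz":0.15,"yaw":0}
    - {"claw":1,"dx":0,"dy":0,"dz":0,"yaw":0}

```text
time_s: 39.95
ee_pos: [461.1, 42.8, 61.5]
ee_rot: [179.8, 1.9, 150.7]
force: [0.1, -0.1, -1.2]
gripper_width: 42.0
```

```bash
python3 plan.py 461.3 42.4 58 150.6 15
```

```text
t 39.95 p [461.1  42.8  61.5] rot [179.8   1.9 150.7] F [ 0.1 -0.1 -1.2] w 42.0 j6 -55.0
1 rows; dist [ 0.2 -0.4 -3.5] dyaw -0.1
dx -0.02 dy -0.01 dz 0.18 yaw 0.01
```

drive_tool:
  moves:
    - {"claw":1,"dx":0.01,"dy":0,"dz":0.15,"yaw":0}
    - {"claw":1,"dx":0.01,"dy":0,"dz":0.12,"yaw":0}
    - {"claw":1,"dx":0,"dy":0,"dz":0,"yaw":0}

```text
time_s: 40.33
ee_pos: [461.1, 42.9, 55.9]
ee_rot: [179.8, 2.0, 150.7]
force: [-0.4, -1.7, -0.5]
gripper_width: 41.7
```

drive_tool:
  moves:
    - {"claw":1,"dx":0.01,"dy":0,"dz":0.1,"yaw":0}
    - {"claw":1,"dx":0.01,"dy":0,"dz":0.1,"yaw":0}
    - {"claw":1,"dx":0,"dy":0,"dz":0,"yaw":0}

```text
time_s: 40.7
ee_pos: [461.2, 43.0, 52.1]
ee_rot: [179.8, 2.0, 150.7]
force: [-0.1, 0.1, 0.7]
gripper_width: 41.7
```

drive_tool:
  moves:
    - {"claw":1,"dx":0,"dy":0,"dz":0.1,"yaw":0}
    - {"claw":1,"dx":0,"dy":0,"dz":0.1,"yaw":0}
    - {"claw":1,"dx":0,"dy":0,"dz":0,"yaw":0}

```text
time_s: 41.08
ee_pos: [461.8, 42.9, 50.0]
ee_rot: [179.8, 2.1, 150.7]
force: [-0.7, -0.5, 0.2]
gripper_width: 41.9
```

Seated: 50.0 against an expected 49.8. I'll release and back off.

drive_tool:
  moves:
    - {"claw":0.3,"dx":0,"dy":0,"dz":0,"yaw":0}
    - {"claw":-0.2,"dx":0,"dy":0,"dz":0,"yaw":0}
    - {"claw":-1,"dx":0,"dy":0,"dz":0,"yaw":0}
    - {"claw":-1,"dx":0,"dy":0,"dz":0,"yaw":0}
    - {"claw":-1,"dx":0,"dy":0,"dz":-0.1,"yaw":0}

```text
time_s: 41.7
ee_pos: [461.7, 43.0, 51.2]
ee_rot: [179.8, 2.0, 150.7]
force: [0.1, 0.2, 0.4]
gripper_width: 78.7
```

drive_tool:
  moves:
    - {"claw":-1,"dx":0,"dy":0,"dz":-0.8,"yaw":0}
    - {"claw":-1,"dx":0,"dy":0,"dz":-1,"yaw":0}
    - {"claw":-1,"dx":0,"dy":0,"dz":-1,"yaw":0}
    - {"claw":-1,"dx":0,"dy":0,"dz":-1,"yaw":0}
    - {"claw":-1,"dx":0,"dy":0,"dz":-1,"yaw":0}

```text
time_s: 42.32
ee_pos: [457.3, 44.3, 148.9]
ee_rot: [179.9, 1.9, 150.7]
force: [0.8, -0.5, 0.0]
gripper_width: 91.3
```

drive_tool:
  moves:
    - {"claw":-1,"dx":-0.6,"dy":-1,"dz":-0.2,"yaw":-0.2}
    - {"claw":-1,"dx":-0.6,"dy":-1,"dz":-0.2,"yaw":-0.2}
    - {"claw":-1,"dx":-0.6,"dy":-1,"dz":-0.2,"yaw":-0.2}
    - {"claw":-1,"dx":-0.6,"dy":-1,"dz":-0.2,"yaw":-0.2}
    - {"claw":-1,"dx":-0.6,"dy":-1,"dz":-0.2,"yaw":-0.2}

```text
time_s: 42.95
ee_pos: [468.2, -73.2, 173.9]
ee_rot: [-179.9, 2.1, 159.8]
force: [-0.1, 0.5, -0.6]
gripper_width: 91.3
```

drive_tool:
  moves:
    - {"claw":-1,"dx":-0.6,"dy":-1,"dz":0,"yaw":-0.2}
    - {"claw":-1,"dx":-0.6,"dy":-1,"dz":0,"yaw":-0.2}
    - {"claw":-1,"dx":-0.6,"dy":-1,"dz":0,"yaw":-0.2}
    - {"claw":-1,"dx":-0.6,"dy":-1,"dz":0,"yaw":-0.2}
    - {"claw":-1,"dx":-0.6,"dy":-1,"dz":0,"yaw":-0.2}

```text
time_s: 43.58
ee_pos: [497.2, -189.9, 177.4]
ee_rot: [-179.6, 2.1, 168.6]
force: [-0.5, 0.6, 0.0]
gripper_width: 91.2
```

```bash
python3 plan.py 565 -351 120 171.5 25; python3 - <<'E'
from h import *
f=grab_frame("top"); cv2.imwrite("pics/top6.png",f["color"]); crop(f,150,165,280,280,"e1.png",6); np.savez("top6.npz",**f)
g=grab_frame("scene"); crop(g,220,150,330,240,"e1s.png",7);np.savez("scene6.npz",**g)
E
```

```text
t 43.58 p [ 497.2 -189.9  177.4] rot [-179.6    2.1  168.6] F [-0.5  0.6  0. ] w 91.2 j6 -101.0
8 rows; dist [  67.8 -161.1  -57.4] dyaw 2.9
dx -0.61 dy -0.90 dz 0.36 yaw -0.04
dx -0.61 dy -0.91 dz 0.36 yaw -0.04
dx -0.60 dy -0.91 dz 0.36 yaw -0.04
dx -0.60 dy -0.91 dz 0.36 yaw -0.04
dx -0.59 dy -0.92 dz 0.36 yaw -0.04
dx -0.59 dy -0.92 dz 0.36 yaw -0.04
dx -0.58 dy -0.93 dz 0.36 yaw -0.04
dx -0.57 dy -0.93 dz 0.36 yaw -0.04
```

View pics/e1.png

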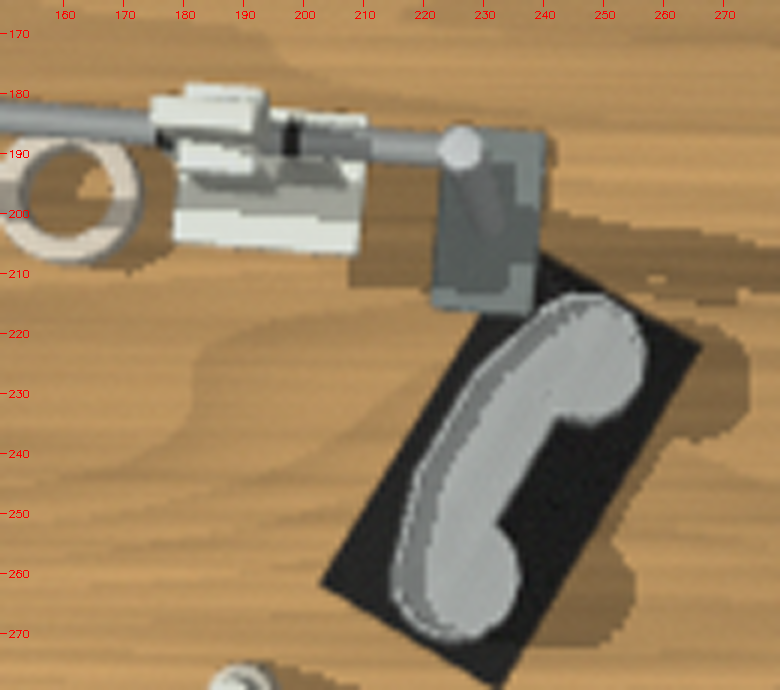

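View pics/e1s.png

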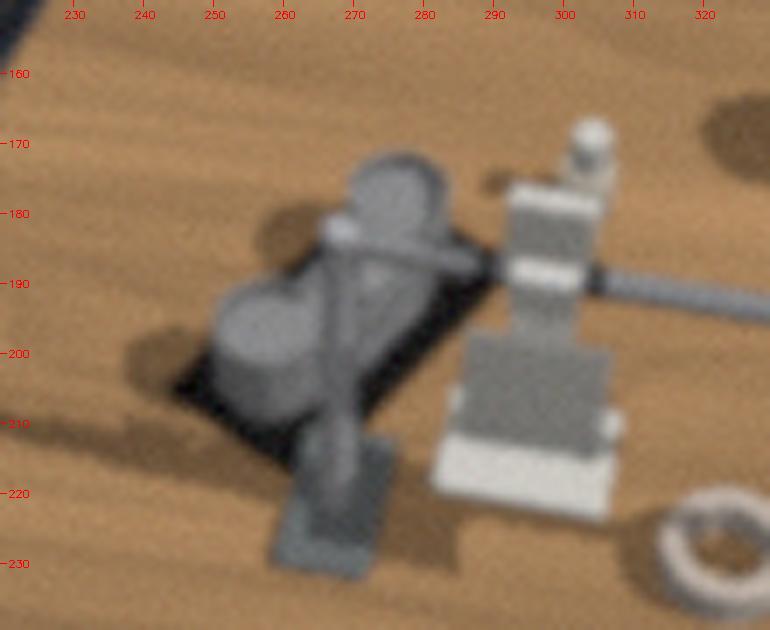

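View pics/top6.png

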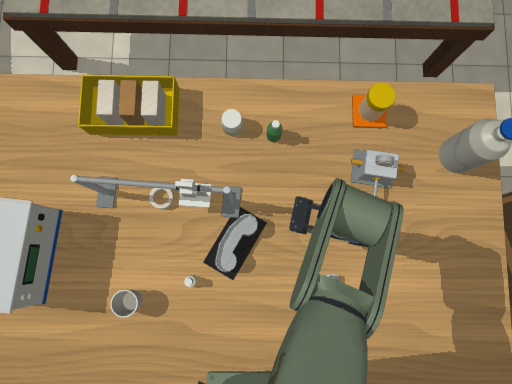

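The stack of three dishes is level and aligned, and the carrier hangs between the bands about 2 mm off centre. The last step is the knob.

drive_tool:
  moves:
    - {"claw":-1,"dx":-0.61,"dy":-0.9,"dz":0.2,"yaw":-0.04}
    - {"claw":-1,"dx":-0.61,"dy":-0.9,"dz":0.2,"yaw":-0.04}
    - {"claw":-1,"dx":-0.6,"dy":-0.9,"dz":0.2,"yaw":-0.04}
    - {"claw":-1,"dx":-0.6,"dy":-0.9,"dz":0.2,"yaw":-0.04}
    - {"claw":-1,"dx":-0.6,"dy":-0.9,"dz":0.2,"yaw":-0.04}

```text
time_s: 44.3
ee_pos: [543.4, -295.8, 159.0]
ee_rot: [-179.5, 2.2, 170.4]
force: [-0.4, -0.8, 0.2]
gripper_width: 91.2
```

```bash
python3 plan.py 565 -351 120 171.5 20
```

```text
t 44.3 p [ 543.4 -295.8  159. ] rot [-179.5    2.2  170.4] F [-0.4 -0.8  0.2] w 91.2 j6 -110.0
4 rows; dist [ 21.6 -55.2 -39. ] dyaw 1.1
dx -0.38 dy -0.64 dz 0.49 yaw -0.03
dx -0.38 dy -0.64 dz 0.49 yaw -0.03
dx -0.38 dy -0.64 dz 0.49 yaw -0.03
dx -0.37 dy -0.64 dz 0.49 yaw -0.03
```

drive_tool:
  moves:
    - {"claw":-1,"dx":-0.38,"dy":-0.64,"dz":0.5,"yaw":-0.03}
    - {"claw":-1,"dx":-0.38,"dy":-0.64,"dz":0.5,"yaw":-0.03}
    - {"claw":-1,"dx":-0.38,"dy":-0.64,"dz":0.5,"yaw":-0.03}
    - {"claw":-1,"dx":-0.37,"dy":-0.6,"dz":0.5,"yaw":-0.03}
    - {"claw":-1,"dx":0,"dy":0,"dz":0,"yaw":0}

```text
time_s: 44.92
ee_pos: [567.8, -355.9, 115.6]
ee_rot: [-179.6, 2.0, 171.4]
force: [0.9, 0.8, 0.4]
gripper_width: 91.1
```

```bash
python3 plan.py 565.5 -351 38 171.5 18
```

```text
t 44.92 p [ 567.8 -355.9  115.6] rot [-179.6    2.   171.4] F [0.9 0.8 0.4] w 91.1 j6 -115.0
5 rows; dist [ -2.3   4.9 -77.6] dyaw 0.1
dx 0.03 dy 0.04 dz 0.78 yaw -0.00
dx 0.03 dy 0.04 dz 0.78 yaw -0.00
dx 0.03 dy 0.04 dz 0.78 yaw -0.00
dx 0.03 dy 0.04 dz 0.78 yaw -0.00
dx 0.03 dy 0.04 dz 0.78 yaw -0.00
```

drive_tool:
  moves:
    - {"claw":-1,"dx":0.06,"dy":0.06,"dz":0.75,"yaw":0}
    - {"claw":-1,"dx":0.06,"dy":0.06,"dz":0.75,"yaw":0}
    - {"claw":-1,"dx":0.06,"dy":0.05,"dz":0.75,"yaw":0}
    - {"claw":-1,"dx":0.04,"dy":0.04,"dz":0.75,"yaw":0}
    - {"claw":-1,"dx":0,"dy":0,"dz":0.6,"yaw":0}

```text
time_s: 45.55
ee_pos: [566.1, -350.1, 39.6]
ee_rot: [-179.6, 2.0, 171.5]
force: [-0.6, -0.5, 0.2]
gripper_width: 91.1
```

```bash
python3 plan.py 565.5 -351 38 171.5 18
```

```text
t 45.55 p [ 566.1 -350.1   39.6] rot [-179.6    2.   171.5] F [-0.6 -0.5  0.2] w 91.1 j6 -115.0
1 rows; dist [-0.6 -0.9 -1.6] dyaw 0.0
dx 0.02 dy -0.05 dz 0.08 yaw -0.00
```

drive_tool:
  moves:
    - {"claw":0.3,"dx":0,"dy":-0.05,"dz":0,"yaw":0}
    - {"claw":0.5,"dx":0,"dy":0,"dz":0,"yaw":0}
    - {"claw":1,"dx":0,"dy":0,"dz":0,"yaw":0}
    - {"claw":1,"dx":0,"dy":0,"dz":0,"yaw":0}
    - {"claw":1,"dx":0,"dy":0,"dz":0,"yaw":0}
  grip_force: 40

```text
time_s: 46.18
ee_pos: [566.5, -351.6, 39.9]
ee_rot: [-179.6, 2.1, 171.5]
force: [-0.4, -1.2, -0.3]
gripper_width: 44.0
```

drive_tool:
  moves:
    - {"claw":1,"dx":0,"dy":0,"dz":0,"yaw":0}
    - {"claw":1,"dx":0,"dy":0,"dz":0,"yaw":0}
    - {"claw":1,"dx":0,"dy":0,"dz":0,"yaw":0}
    - {"claw":1,"dx":0,"dy":0,"dz":0,"yaw":0}
    - {"claw":1,"dx":0,"dy":0,"dz":0,"yaw":0}

```text
time_s: 46.8
ee_pos: [566.7, -351.4, 40.2]
ee_rot: [-179.6, 2.1, 171.5]
force: [-0.7, -0.2, -0.7]
gripper_width: 26.0
```

drive_tool:
  moves:
    - {"claw":1,"dx":-0.5,"dy":0,"dz":0,"yaw":0}
    - {"claw":1,"dx":-0.5,"dy":0,"dz":0,"yaw":0}
    - {"claw":1,"dx":-0.5,"dy":0,"dz":0,"yaw":0}

```text
time_s: 47.18
ee_pos: [593.2, -355.2, 40.2]
ee_rot: [-179.7, 1.5, 171.5]
force: [-2.0, 0.3, -1.7]
gripper_width: 25.8
```

drive_tool:
  moves:
    - {"claw":1,"dx":-0.3,"dy":0,"dz":0,"yaw":0}
    - {"claw":1,"dx":-0.3,"dy":0,"dz":0,"yaw":0}

```text
time_s: 47.42
ee_pos: [601.4, -356.3, 40.0]
ee_rot: [-179.7, 0.9, 171.6]
force: [-23.5, 1.9, 11.6]
gripper_width: 25.8
```

Home stop reached: 35 mm of travel, and the force rose to 23 N. I'll release and retract.

drive_tool:
  moves:
    - {"claw":1,"dx":0,"dy":0,"dz":0,"yaw":0}
    - {"claw":0.3,"dx":0,"dy":0,"dz":0,"yaw":0}
    - {"claw":-1,"dx":0,"dy":0,"dz":0,"yaw":0}
    - {"claw":-1,"dx":0,"dy":0,"dz":0,"yaw":0}
    - {"claw":-1,"dx":0,"dy":0,"dz":0,"yaw":0}

```text
time_s: 48.05
ee_pos: [603.9, -356.8, 40.6]
ee_rot: [-179.7, 1.1, 171.6]
force: [-0.2, -0.2, -0.0]
gripper_width: 59.2
```

drive_tool:
  moves:
    - {"claw":-1,"dx":0,"dy":0,"dz":-0.5,"yaw":0}
    - {"claw":-1,"dx":0,"dy":0,"dz":-1,"yaw":0}
    - {"claw":-1,"dx":0,"dy":0,"dz":-1,"yaw":0}
    - {"claw":-1,"dx":0,"dy":0,"dz":-1,"yaw":0}
    - {"claw":-1,"dx":0,"dy":0,"dz":-1,"yaw":0}

```text
time_s: 48.68
ee_pos: [602.0, -355.8, 134.2]
ee_rot: [-179.7, 1.0, 171.6]
force: [-0.6, 0.5, -0.5]
gripper_width: 91.3
```

drive_tool:
  moves:
    - {"claw":-1,"dx":1,"dy":0.3,"dz":-1,"yaw":0}
    - {"claw":-1,"dx":1,"dy":0.3,"dz":-1,"yaw":0}
    - {"claw":-1,"dx":1,"dy":0.3,"dz":-1,"yaw":0}
    - {"claw":-1,"dx":1,"dy":0.3,"dz":0,"yaw":0}
    - {"claw":-1,"dx":1,"dy":0.3,"dz":0,"yaw":0}

```text
time_s: 49.3
ee_pos: [506.4, -311.1, 200.4]
ee_rot: [-179.5, 1.6, 171.6]
force: [-0.4, 0.1, 0.9]
gripper_width: 91.0
```

drive_tool:
  moves:
    - {"claw":-1,"dx":0.6,"dy":0,"dz":0,"yaw":0}
    - {"claw":-1,"dx":0.4,"dy":0,"dz":0,"yaw":0}
    - {"claw":-1,"dx":0,"dy":0,"dz":0,"yaw":0}
    - {"claw":-1,"dx":0,"dy":0,"dz":0,"yaw":0}

```text
time_s: 49.8
ee_pos: [486.0, -308.6, 201.7]
ee_rot: [-179.4, 1.8, 171.6]
force: [0.1, 0.3, -0.1]
gripper_width: 91.2
```

```bash
python3 plan.py; python3 - <<'E'
from dish import *
f=grab_frame("top"); cv2.imwrite("pics/top7.png",f["color"]); crop(f,340,140,420,205,"g1.png",8); np.savez("top7.npz",**f)
g=grab_frame("scene"); cv2.imwrite("pics/scene7.png",cv2.resize(g["color"],(800,600)))
ps,co,m=fit(f,(205,212,268,288),(232,225),(460.6,42.8,np.radians(-29.4)),z0=32); print(ps,np.degrees(ps[2]),co)
E
```

```text
t 49.8 p [ 486.  -308.6  201.7] rot [-179.4    1.8  171.6] F [ 0.1  0.3 -0.1] w 91.2 j6 -115.0
(np.float64(460.9970296833445), np.float64(42.84744384142369), np.float64(-0.5066089347509413)) -29.02655382484744 153.83529411764707
```

View pics/top7.png

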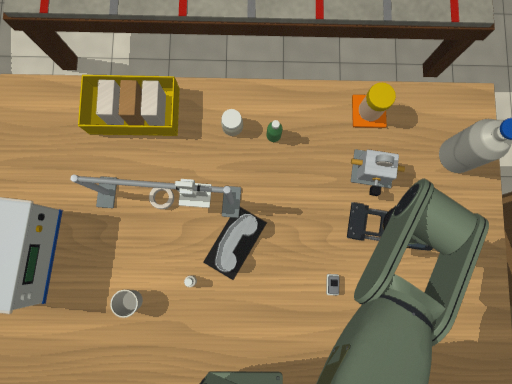

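View pics/scene7.png

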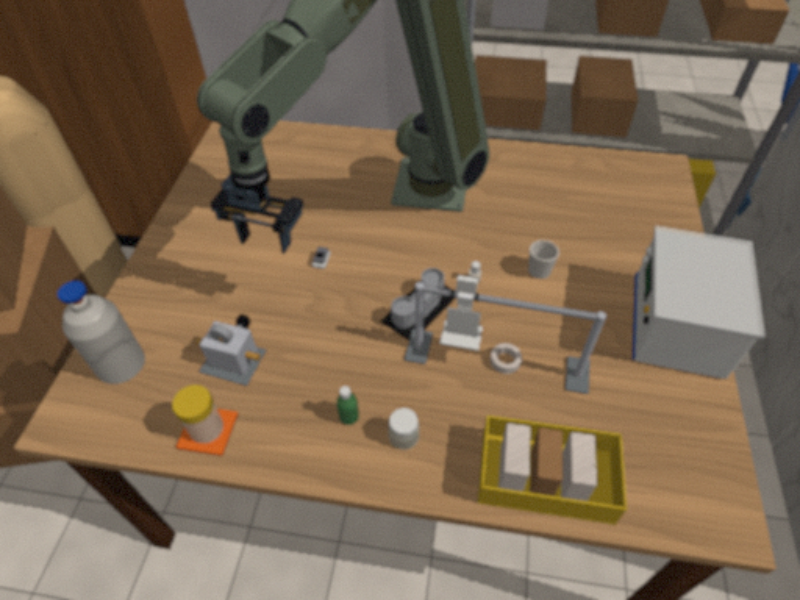

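View pics/g1.png

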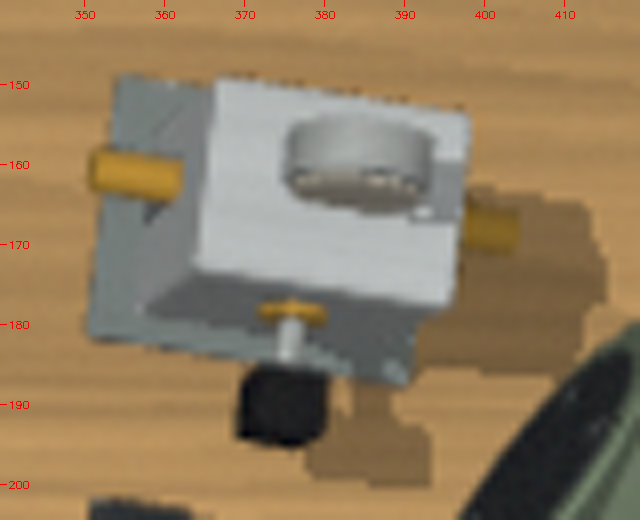

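The knob looks the same as at the start (bottom edge at row 195), the stack and carrier are in place, and the bystanders haven't moved. I'm handing in the job.

```bash
python3 -c "
from workcell import job; print(job.job_done())"
```

```text
the job is handed in; nothing more can be done
None
```

The breathing station is set up as asked and the job was handed in at about 50 s.

- **Gas off:** I pulled the knob out 35 mm to its stop first.
- **Carrier:** I hooked it over the rail on the free half and slid it to between the bands, keeping the hook about 1 to 2 mm above the bar on the way. It hangs about 2 mm off centre towards the free end by the top camera; the arm's own reading says about 0.5 mm. I left it, because the hook has 7 mm of room on each side.
- **Dishes:** Only two loose dishes were there. Both seated at the expected stack heights (within about 0.2 mm), in line with the base dish to within about 0.5 mm and 0.4°.
- **Stack fit check:** The last automatic outline fit of the full stack was looser than earlier ones. I put that down to its treating the three stacked dishes as one. The stack looked level and square in both camera views.
- **Gas on:** Last, I pushed the knob 35 mm back to its home stop; it looks the same as at the start.

The other things on the table appear unmoved, and the arm was clear of everything at the end.

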